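Ease the keeper clip off a roller mixer's shaft with a wedge

ROBOT

A 6-joint arm with a two-finger parallel gripper is mounted at the origin on a cart in front of the work surface, level with it; the furniture and walls round the work are solid. World frame = base frame: x ahead of the robot, y to its left, z up, the work surface at z = 0. Lengths are in m, angles in rad, forces in N, time in s.
With the tool pointing down it reaches from about 0.375 to 0.9 m from the base axis. Payload 3.1 kg.
Tool frame: the origin (TCP) lies at the very end of the fingers, on their centre line; the grasp point (between the pads) lies 19 mm behind it; z points along the fingers, y is the direction in which the jaws open and shut (so a half turn about z gives the same grasp; the last joint's range is limited). The gripper opens to 87 mm and grips with 3 to 60 N. Pads are 19 mm wide; open, the fingers measure 117 mm over their backs; the gripper's body (75 mm by 190 mm) begins 51 mm behind the grasp point.
Start: joints at [1.111, 0.527, 1.433, -0, 1.181, -0.178], TCP at [0.174, 0.6, 0.223] pointing down, gripper open.
Joint ranges: [-3.08, 3.08], [-0.75, 2.2], [0.22, 2.44], [-1.43, 4.57], [0, 2.65], [-2.85, 2.85]. Speed limits (rad/s): [2.79, 2.79, 3.14, 3.14, 3.14, 3.14].

INTERFACE

Orientations are given as a unit quaternion [w, x, y, z].
In Python, from cell import arm, imaging gives the robot as it stands. The module is installed in compiled form; this text tells all that it offers.
- The arm moves only by the tool arm_command, never from a script. Its argument "commands" is a list that holds one entry, the list of rows, each a list of 6 numbers: the shift along the tool's x, y, z in m, then the turn, a rotation vector about the tool's x, y, z in rad. In form: [[[x, y, z, wx, wy, wz], ...]]. A call has exactly 5 rows; each row shifts and turns the commanded pose from where the row before left it, along the tool's axes as they then stand; what a row does not reach is not made up. A row lasts 1/8 s, in which the tool goes at most 62.5 mm and 10.7 degrees, less where a joint would pass 70% of its speed; a pose out of reach is approached as far as the arm can. A call is refused whole if a number of a shift passes 0.0625 or a number of a turn 0.188, either way. A call with a gripper value outside its range is refused whole. "fingers" is the closure in counts, from 0 (fully open) to 255 (shut), set as the call begins (left out, the last holds). The fingers move at their own pace and stop on an object; the grip force is fixed at half the most. Time passes only in rows, so rows that do not move let the fingers close, or fill a call up. It gives the time, the measured TCP pose, the force and the opening at its end, in the units of the state.
- arm.sense(): the state, without advancing time (a new reading comes with each control period).
- imaging.capture(name): name is "scene" or "top" or "wrist"; returns a dict with "image" (420x560x3 uint8, red, green, blue), "depth" (420x560 float32, m along the optical axis (not along the pixel's ray), 0 where there is no reading), "mtx" (3x3 intrinsics, pixels), "xyz" and "attitude" of the camera in the world; the wrist camera has in their place "tool_from_camera" (4x4, takes a point from camera to tool coordinates, whose origin is the TCP and whose axes are the flange's). Camera axes: x right, y down, z forward; pixel columns grow to the right and rows downward; lengths in m; the calibration is good to about 2 mm. The wrist camera is an equidistant fisheye: a pixel r from the principal point sees the ray r / f radians off the axis. A picture is of the moment at which its call begins: read the wrist's pose just before it.
- arm.close_job(): hands the job in, once; it reports no verdict.
Trained networks look in a picture, given as the dict that the camera call returned (one of the last four; its "shot" number tells which), for a name from the list of things; names that differ only in an ending like _2 or _b are one class to them, and where a whole thing is asked for, a point or a joint stands for the part that bears it (a point fixed in the world has none). Each returns a list of dicts, best first, with "conf" (0 to 1); they miss things now and then, are a little off and sometimes report something else, mostly with a low value. They report only what shows in the picture. A call takes as long as a camera call.
- imaging.look_for(thing, picture): "position" ([x, y, z] in m, in world coordinates, good to about 4 mm: the middle of the surface that is visible of it).
- imaging.outline_of(thing, picture): "region" (420x560 bool, what is visible of it).
- imaging.spot_point(thing, picture): "position" ([x, y, z] in m, in world coordinates, good to about 4 mm: a listed point, or the origin of a listed thing).
The state is a dict: "time": time; "joint_pos": joint angles; "qd": joint speeds; "joint_torque": joint torques, N m; "eef_pos": TCP position; "tcp_rot": TCP orientation; "force": force on the tool from outside, world axes, zero at the start; "moment": the same for the moment, N m; "opening": finger opening in m.
Only numpy, scipy, OpenCV 4.12 (cv2) and the standard library are available. Lean on these libraries where they do the work, as an engineer would, in place of code of your own. Each camera call takes 0.05 s, during which the arm holds its last target.

TASK

The middle roller of the tube roller mixer has to come out for cleaning, so the white keeper clip that holds its shaft must come off: take the wedge tool, lay its blade lightly on the bare shaft end and slide it along the shaft under the clip until the clip is spread and springs up out of its groove. Feel your way: force neither the clip nor the shaft, and do not touch the clip with the fingers while it is still in its groove. Lay the wedge back down on the bench, lift the loosened clip off the shaft and set it in the steel tray without dropping it, and leave the other things where they are.

Things in the scene. Friction and masses are not known exactly. Their poses are not given: they have to be found in the camera images.
- wedge: the wedge tool, loose on the bench, 120 g: black plastic handle block 44 x 22 x 38 mm (x -24 to +20 mm) with a steel blade 10 mm wide pointing to +x. Origin on the flat underside that handle and blade share, z up. The blade is 15 mm thick up to x = 31 mm, then its upper side slopes down over 39 mm to a nose 1.8 mm thick, edge eased to 1.4 mm, at x = 70 mm
- wedge_tip (a point): the nose of the wedge's blade: middle of its underside, 70 mm ahead of the wedge's origin
- clip: the white plastic keeper clip, loose, 42 g, saddled on the shaft in a groove: a bridge over the shaft, 14 mm long, and two sprung legs that grip it and reach 16 mm below the origin. Origin on the shaft's axis at mid-clip (as seated), x along the shaft into the mixer, z up. Wedged with a push of 6 to 12 N it rises; it cracks if the wedge presses on it with over 20 N
- clip_mouth (a point): where the blade goes in: middle of the lower front edge of the clip's bridge, 7 mm before the clip's origin. The channel below it is 14 mm wide and only 1.5 mm high above the bare shaft, so just a blade whose nose lies on the shaft gets in
- clip_crown (a point): middle of the top of the clip's crown, the block on its bridge by which to hold the freed clip: 13 mm along x, 29 mm across y, 9 mm high, its top 28 mm above the clip's origin
- clip_seat (a point): where the clip's origin is when seated, x = -107.5 mm on the mixer, z = 78 mm; axes as the mixer's. With the blade's nose 18 to 30 mm beyond it along x the clip has risen about 9 mm and springs up by itself; it then stands loose on the shaft, 14 mm above its seat, leaning up to 10 degrees sideways
- mixer: the tube roller mixer, fixed: white base 192 x 150 mm, three black rollers along x between grey end plates 98 mm high. Origin at the middle of its underside, z up. The middle roller's steel shaft (axis y = 0, z = 78 mm) comes out of the -x end plate, outer face x = -100 mm. Its ground surface is scored if the wedge presses on it, or on any part of the mixer, with over 20 N
- shaft_end (a point): the free end of the shaft, its top line (z = 89 mm). From here the bare shaft, 22 mm thick, runs 40 mm along the mixer's x to the clip's groove, which is 15 mm long and 17 mm thick
- slot (a point): in the end plate's outer face, behind the clip, at the shaft's top line: the plate is open above it, 23 mm wide, and the blade can pass on for 34 mm before it meets the roller. Beside the opening stand two guide posts 3 mm wide, 23 mm higher than this point; beside the clip two lugs (16 to 20 mm off the axis, 6 mm higher than this point)
- tray: shallow rectangular steel tray, loose, 150 x 110 mm, 16 mm high, walls and floor 3 mm; origin at the middle of its underside, x along the long side
- marker: black marker pen, 136 mm long, 14 mm thick, lying on the bench; a bystander
- bottle: small bottle with a red cap, 32 mm across, 63 mm high, standing on the bench; a bystander
- tape: yellow roll of label tape, 65 mm across, 19 mm high, lying on the bench; a bystander

How it is judged:
On the way, in this order (a step that is already met when the one before it is completed fails the run):
1. the wedge's tip is under the clip's bridge, over the shaft, while the clip is still in its groove and no finger touches it (x of wedge_tip in the frame of clip between -0.003 and 0.035 m and y of wedge_tip in the frame of clip between -0.007 and 0.007 m and z of wedge_tip in the frame of clip between 0 and 0.0145 m and z of clip in the frame of clip_seat below 0.01 m and distance between clip and clip_seat below 0.012 m and contact force between the fingers and clip below 0.1 N), for 0.1 s.
2. the clip, driven up by the wedge, stands free on top of the shaft, untouched by the fingers (z of clip in the frame of clip_seat above 0.0115 m and distance between clip and clip_seat below 0.03 m and contact force between the fingers and clip below 0.1 N), for 0.2 s.
At the end, for the whole second after the job is handed in: The clip lies still inside the tray, on its floor (its origin within 70 mm lengthwise and 50 mm crosswise of the tray's middle and less than 35 mm above its underside); the wedge lies still on the bench, flat or on its side, and does not touch the tray (x of clip in the frame of tray between -0.07 and 0.07 m and y of clip in the frame of tray between -0.05 and 0.05 m and z of clip in the frame of tray between 0 and 0.035 m and linear speed of each of clip, wedge below 0.02 m/s and height (world z) of wedge below 0.015 m and height (world z) of wedge_tip below 0.02 m and contact force between wedge and tray below 0.1 N).
It fails at once if the fingers touch the clip while it is still in its groove ((z of clip in the frame of clip_seat below 0.01 m and distance between clip and clip_seat below 0.012 m) and contact force between the fingers and clip above 0.5 N).
It fails at once if the wedge is pressed on the clip with more than 20 N (contact force between wedge and clip above 20 N).
It fails at once if the wedge is pressed on the mixer or its shaft with more than 20 N (contact force between wedge and mixer above 20 N).
It fails at once if the clip falls on the bench, or is dropped or thrown into the tray (faster than 0.8 m/s above it) ((height (world z) of clip below 0.022 m and horizontal distance between clip and tray above 0.1 m) or (horizontal distance between clip and tray below 0.1 m and linear speed of clip above 0.8 m/s)).
It fails at once if the marker, the bottle or the tape roll is moved by more than 30 mm (distance of any of marker, bottle, tape from where it was at the start of the episode above 0.03 m).
It also fails if it takes over 72 s, if anything falls off the work surface, if the arm or the gripper's body presses on something with over 40 N, if the wrist force passes 120 N, or if a joint passes its speed limit or range.

## Working session

There is one attempt and no reset: what is moved stays moved. The work goes in short steps, Python scripts to look and compute and a tool call to move; the robot and the scene stay as the last step left them, time stands still between calls to the robot, and variables do not carry over. Pictures are saved under pics/ and viewed, and the job is handed in when it is done.

Besides the shell and the picture viewer there is one more tool, called in YAML: its name, and indented under it one key for each argument. arm_command: Moves the arm, as the interface text tells. Its arguments: {"type":"object","properties":{"commands":{"type":"array"},"fingers":{"type":"number"}},"required":["commands"]}

```bash
ls; mkdir -p pics; cat > h.py <<'E'
import numpy as np, cv2
from scipy.spatial.transform import Rotation as R
from cell import arm, imaging
def q2R(q): return R.from_quat([q[1],q[2],q[3],q[0]]).as_matrix()
def save(c,n):
    cv2.imwrite('pics/'+n+'.png',cv2.cvtColor(c['image'],cv2.COLOR_RGB2BGR))
def cloud(c):
    K=np.array(c['mtx']);d=c['depth'];v,u=np.indices(d.shape)
    p=np.stack([(u-K[0,2])/K[0,0]*d,(v-K[1,2])/K[1,1]*d,d],-1)
    A=c['attitude']; A=np.array(A)
    M=q2R(A) if A.size==4 else A
    return p@M.T+np.array(c['xyz'])
E
python3 - <<'E'
from h import *
s=arm.sense(); print(s)
for n in ['scene','top']:
    c=imaging.capture(n); save(c,n+'0'); print(n,c['xyz'],c['attitude'],c['mtx'],c['shot'])
    for t in ['wedge','clip','mixer','tray','marker','bottle','tape']:
        r=imaging.look_for(t,c); print(t,[(np.round(x['position'],3),round(x['conf'],2)) for x in r[:2]])
    for t in ['wedge','wedge_tip','clip','clip_mouth','clip_crown','clip_seat','shaft_end','slot','mixer','tray']:
        r=imaging.spot_point(t,c); print('pt',t,[(np.round(x['position'],3),round(x['conf'],2)) for x in r[:2]])
E
```

```text
pics
{'time': 0.0, 'joint_pos': array([ 1.11047506e+00,  5.28455302e-01,  1.43388553e+00, -3.91094595e-05,
        1.18138487e+00, -1.78512713e-01]), 'qd': array([ 0.00089502, -0.0005229 ,  0.0022892 ,  0.00059982, -0.00127552,
        0.00010661]), 'joint_torque': array([ 2.79090364e-05, -4.40052581e+01, -1.76584715e+01,  6.33656234e-02,
        5.83838322e-02, -1.67370699e-04]), 'eef_pos': array([0.17347228, 0.59969137, 0.22158364]), 'tcp_rot': array([-3.17734234e-04,  1.40431036e-01,  9.90089888e-01, -1.01825563e-03]), 'force': array([-0.12034787,  0.36882079,  0.4680828 ]), 'moment': array([ 0.00838676, -0.0404382 , -0.00057205]), 'opening': 0.08687321432195118}
scene [-0.40715035 -0.53485555  0.57465292] [-0.45994174  0.71343894 -0.44108516  0.29138009] [[474.39689441   0.         290.19998112]
 [  0.         474.39689441 205.65614466]
 [  0.           0.           1.        ]] 1
wedge [(array([ 0.457, -0.171,  0.024]), 0.59)]
clip [(array([0.566, 0.125, 0.095]), 0.65)]
mixer [(array([0.601, 0.174, 0.067]), 0.92)]
tray [(array([ 0.61 , -0.206, -0.002]), 0.96)]
marker [(array([ 0
[... 1449 characters left out ...]
1, -0.351,  0.051]), 0.48)]
tape [(array([ 0.587, -0.043,  0.021]), 0.97)]
pt wedge [(array([ 0.47 , -0.168, -0.   ]), 0.77), (array([ 0.613, -0.204, -0.003]), 0.67)]
pt wedge_tip [(array([ 0.511, -0.113, -0.   ]), 0.62)]
pt clip [(array([0.569, 0.123, 0.083]), 0.6)]
pt clip_mouth [(array([0.565, 0.119, 0.09 ]), 0.56)]
pt clip_crown [(array([0.572, 0.125, 0.105]), 0.68)]
pt clip_seat [(array([0.568, 0.127, 0.079]), 0.58)]
pt shaft_end [(array([0.567, 0.118, 0.094]), 0.4), (array([ 0.472, -0.165, -0.   ]), 0.26)]
pt slot [(array([0.578, 0.129, 0.089]), 0.89), (array([0.571, 0.125, 0.105]), 0.33)]
pt mixer [(array([0.641, 0.21 , 0.001]), 0.77)]
pt tray [(array([ 0.609, -0.201, -0.002]), 0.78)]
```

View pics/scene0.png

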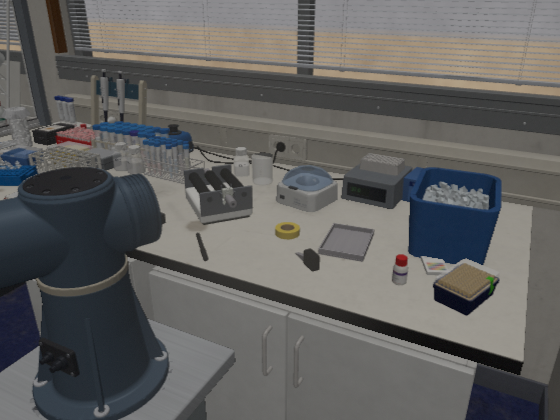

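View pics/top0.png

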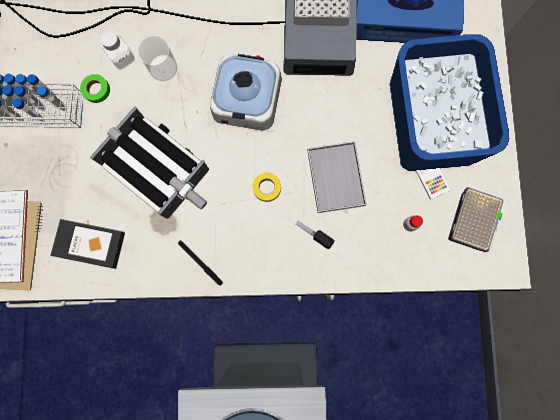

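```bash
python3 - <<'E'
from h import *
for n in ['scene','top']:
    c=imaging.capture(n); P=cloud(c)
    for t in ['wedge','clip','mixer','tray']:
        r=imaging.outline_of(t,c)
        if not r: print(n,t,'none');continue
        m=r[0]['region']&(c['depth']>0); p=P[m]
        (cx,cy),(w,h),a=cv2.minAreaRect((p[:,:2]*1000).astype(np.float32))
        print(n,t,m.sum(),round(r[0]['conf'],2),'rect',round(cx),round(cy),round(w),round(h),round(a,1),'z',np.percentile(p[:,2],[5,50,95]).round(3))
        np.save(f'pics/{n}_{t}.npy',p)
# bench level
    m=(abs(P[...,0]-.45)<.03)&(abs(P[...,1]+.05)<.05); print('bench z',np.median(P[m][:,2]))
E
```

```text
scene wedge 334 0.86 rect 476 -147 95 23 56.0 z [0.002 0.022 0.038]
scene clip 408 0.66 rect 520 -348 96 31 30.8 z [0.004 0.036 0.063]
scene mixer 2955 0.84 rect 717 266 508 184 36.7 z [0.013 0.07  0.094]
scene tray 128 0.69 rect 418 108 133 11 44.6 z [0.007 0.011 0.014]
bench z -0.00032974336212676647
top wedge 359 0.71 rect 483 -147 93 29 54.0 z [-0.     0.033  0.039]
top clip 6880 0.63 rect 644 206 314 170 49.6 z [0.039 0.085 0.096]
top mixer 6785 0.64 rect 639 203 303 164 50.3 z [0.04  0.085 0.096]
top tray 3176 0.82 rect 612 -201 156 111 7.1 z [-0.001  0.002  0.014]
bench z -0.0008230775224667974
```

```bash
cat >> h.py <<'E'
def wristpts(c,s,uv,depth=None):
    """pixel -> world using fisheye; depth along optical axis"""
    K=np.array(c['mtx']);uv=np.atleast_2d(uv).astype(float)
    x=(uv[:,0]-K[0,2])/K[0,0];y=(uv[:,1]-K[1,2])/K[1,1];r=np.hypot(x,y)+1e-12
    d=np.stack([np.sin(r)*x/r,np.sin(r)*y/r,np.cos(r)],-1)
    T=np.array(c['tool_from_camera'])
    Rw=q2R(s['tcp_rot']);o=Rw@T[:3,3]+s['eef_pos']
    D=d@(Rw@T[:3,:3]).T
    return o,D,d
def wcloud(c,s):
    h,w=c['depth'].shape;v,u=np.indices((h,w))
    o,D,d=wristpts(c,s,np.stack([u.ravel(),v.ravel()],-1))
    t=c['depth'].ravel()/np.maximum(d[:,2],1e-3)
    return (o+D*t[:,None]).reshape(h,w,3)
def plan(target,yaw_deg,n,pitch_deg=0):
    """target tcp pos, yaw of tool x; pitch_deg>0: tilt nose (tool x) down. prints rows"""
    s=arm.sense();p=np.array(s['eef_pos']);R0=R.from_matrix(q2R(s['tcp_rot']))
    y=np.radians(yaw_deg)
    M=R.from_euler('z',y)*R.from_euler('y',np.radians(pitch_deg))*R.from_euler('x',np.pi)
    rv=(R0.inv()*M).as_rotvec()
    rows=[];Rc=R0;pc=p
    for i in range(n):
        Rn=R0*R.from_rotvec(rv*(i+1)/n); pn=p+(np.array(target)-p)*(i+1)/n
        rows.append(np.r_[Rc.inv().apply(pn-pc),(Rc.inv()*Rn).as_rotvec()]);Rc=Rn;pc=pn
    for r in rows: print(np.round(r,4).tolist())
    print('max shift',np.abs(rows)[:, :3].max(),'turn deg',np.degrees(np.linalg.norm(rows[0][3:])))
E
python3 - <<'E'
from h import *
c=imaging.capture('wrist');save(c,'w0');print(c['tool_from_camera'],c['mtx'])
plan([.50,.06,.25],50,15)
E
```

```text
[[ 1.25970578e-04 -9.59181729e-01 -2.82790372e-01  7.75183801e-02]
 [ 9.99999934e-01  2.17595659e-04 -2.92595571e-04 -1.79471314e-04]
 [ 3.42186283e-04 -2.82790317e-01  9.59181693e-01 -1.62264333e-01]
 [ 0.00000000e+00  0.00000000e+00  0.00000000e+00  1.00000000e+00]] [[325.1922621    0.         283.64383231]
 [  0.         325.1922621  203.54881287]
 [  0.           0.           1.        ]]
[-0.0309, -0.0286, -0.0018, -0.0, 0.0, 0.1325]
[-0.0344, -0.0242, -0.0018, -0.0, 0.0, 0.1325]
[-0.0373, -0.0195, -0.0018, -0.0, 0.0, 0.1325]
[-0.0396, -0.0144, -0.0018, -0.0, 0.0, 0.1325]
[-0.0411, -0.009, -0.0018, -0.0, 0.0, 0.1325]
[-0.0419, -0.0035, -0.0018, -0.0, 0.0, 0.1325]
[-0.042, 0.0021, -0.0018, -0.0, 0.0, 0.1325]
[-0.0414, 0.0076, -0.0018, -0.0, 0.0, 0.1325]
[-0.04, 0.013, -0.0018, -0.0, 0.0, 0.1325]
[-0.038, 0.0182, -0.0018, -0.0, 0.0, 0.1325]
[-0.0352, 0.023, -0.0018, -0.0, 0.0, 0.1325]
[-0.0319, 0.0275, -0.0018, -0.0, 0.0, 0.1325]
[-0.028, 0.0314, -0.0018, -0.0, 0.0, 0.1325]
[-0.0236, 0.0349, -0.0018, -0.0, 0.0, 0.1325]
[-0.0188, 0.0377, -0.0018, -0.0, 0.0, 0.1325]
max shift 0.04202912499009816 turn deg 7.590395422741871
```

View pics/w0.png

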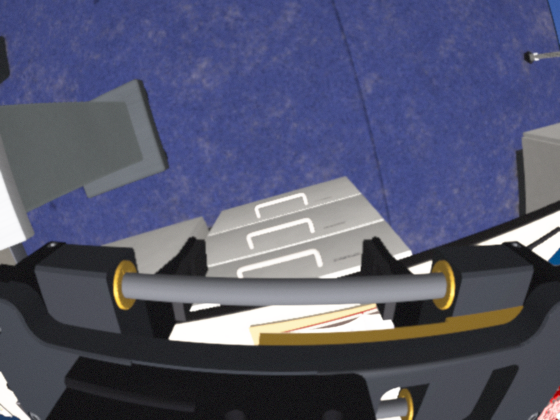

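arm_command:
  commands:
    - [[-0.031,-0.029,-0.002,0,0,0.132],[-0.034,-0.024,-0.002,0,0,0.132],[-0.037,-0.02,-0.002,0,0,0.132],[-0.04,-0.014,-0.002,0,0,0.132],[-0.041,-0.009,-0.002,0,0,0.132]]

```text
time: 2.98
eef_pos: [0.283, 0.419, 0.2328]
tcp_rot: [0.0, 0.456, 0.89, 0.0]
force: [0.8, 0.7, 0.1]
opening: 0.0869
```

arm_command:
  commands:
    - [[-0.042,-0.004,-0.002,0,0,0.132],[-0.042,0.002,-0.002,0,0,0.132],[-0.041,0.008,-0.002,0,0,0.132],[-0.04,0.013,-0.002,0,0,0.132],[-0.038,0.018,-0.002,0,0,0.132]]

```text
time: 3.6
eef_pos: [0.3921, 0.2393, 0.2429]
tcp_rot: [0.0, 0.719, 0.695, 0.0]
force: [0.1, -0.2, 0.6]
opening: 0.0871
```

arm_command:
  commands:
    - [[-0.035,0.023,-0.002,0,0,0.132],[-0.032,0.028,-0.002,0,0,0.132],[-0.028,0.031,-0.002,0,0,0.132],[-0.024,0.035,-0.002,0,0,0.132],[-0.019,0.038,-0.002,0,0,0.132]]

```text
time: 4.22
eef_pos: [0.5019, 0.0589, 0.2528]
tcp_rot: [0.0, 0.906, 0.424, 0.0]
force: [-0.3, -0.1, -1.1]
opening: 0.087
```

```bash
cat > look.py <<'E'
from h import *
import sys
name=sys.argv[1];things=sys.argv[2].split(',');pts=sys.argv[3].split(',') if len(sys.argv)>3 else []
s=arm.sense();c=imaging.capture('wrist');save(c,name)
np.savez('pics/'+name+'.npz',image=c['image'],depth=c['depth'],mtx=c['mtx'],T=c['tool_from_camera'],pos=s['eef_pos'],rot=s['tcp_rot'])
print(s['time'],s['eef_pos'].round(4),s['tcp_rot'].round(4),s['force'].round(2),s['opening'])
P=wcloud(c,s)
for t in things:
    if not t: continue
    r=imaging.outline_of(t,c)
    for x in r[:1]:
        m=x['region']&(c['depth']>0);np.save(f'pics/{name}_{t}.npy',P[m])
        v,u=np.nonzero(x['region']);print(t,round(x['conf'],2),m.sum(),'uv',u.mean().round(),v.mean().round(),'pos',P[m].mean(0).round(4))
for t in pts:
    r=imaging.spot_point(t,c);print('pt',t,[(np.round(x['position'],4),round(x['conf'],2)) for x in r[:2]])
E
python3 look.py w1 clip,mixer clip,clip_mouth,clip_crown,clip_seat,shaft_end,slot,mixer
```

```text
4.225 [0.5019 0.0589 0.2528] [1.000e-04 9.058e-01 4.238e-01 3.000e-04] [-0.32 -0.09 -1.09] 0.08698836506071912
clip 0.56 12739 uv 292.0 51.0 pos [0.5998 0.1621 0.0757]
mixer 0.61 830 uv 212.0 179.0 pos [0.4248 0.1111 0.0114]
pt clip [(array([0.5706, 0.1208, 0.0758]), 0.86)]
pt clip_mouth [(array([0.5665, 0.118 , 0.0931]), 0.7)]
pt clip_crown [(array([0.5718, 0.1271, 0.1027]), 0.72)]
pt clip_seat [(array([0.5697, 0.1318, 0.0783]), 0.94)]
pt shaft_end [(array([0.538 , 0.0896, 0.0884]), 0.9)]
pt slot [(array([0.5742, 0.1269, 0.0866]), 0.91), (array([0.5358, 0.0893, 0.0863]), 0.5)]
pt mixer [(array([0.6365, 0.2084, 0.002 ]), 0.67), (array([0.573 , 0.1254, 0.1038]), 0.6)]
```

View pics/w1.png

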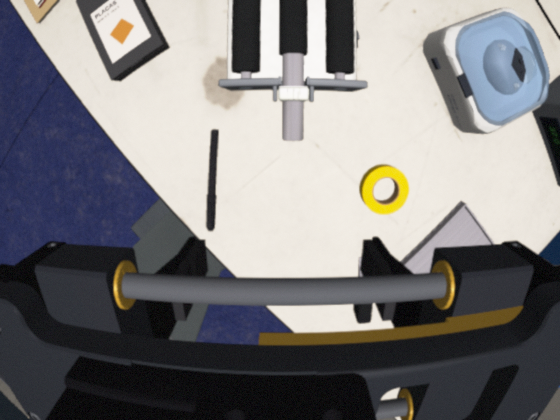

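```bash
cat > fit.py <<'E'
import sys;from h import *
d=np.load('pics/'+sys.argv[1]+'.npz');c=dict(depth=d['depth'],mtx=d['mtx'],tool_from_camera=d['T']);s=dict(eef_pos=d['pos'],tcp_rot=d['rot'])
P=wcloud(c,s);ok=d['depth']>0
yaw=np.radians(50);e=np.array([np.cos(yaw),np.sin(yaw)]);f=np.array([-e[1],e[0]])
se=np.array([.536,.0895])
Q=P[...,:2]-se;a=Q@e;b=Q@f;z=P[...,2]
# shaft bare
m=ok&(a>0.003)&(a<.036)&(abs(b)<.02)&(z>.07)&(z<.1)
A=a[m];B=b[m];Z=z[m];print('n',m.sum(),'z max pct',np.percentile(Z,[50,90,98]).round(4))
# left and right edges/mean per a bin
for lo in np.arange(-.01,.08,.005):
    mm=ok&(a>lo)&(a<lo+.005)&(abs(b)<.022)&(z>.07)
    if mm.sum()>5:print(round(lo*1e3),mm.sum(),'b min/max/mean',(1e3*np.array([b[mm].min(),b[mm].max(),b[mm].mean()])).round(1),'z',(1e3*np.percentile(z[mm],[10,90])).round(1))
# circle fit in (b,z) plane with linear drift
from scipy.optimize import least_squares
def g(x): return np.hypot(B-(x[0]+x[1]*A),Z-x[2])-.011
r=least_squares(g,[0,0,.078],loss='soft_l1',f_scale=.001);print('shaft axis b0,slope deg,z',r.x[0],np.degrees(r.x[1]),r.x[2],'yaw est',50+np.degrees(r.x[1]))
# yaw from end plate: front face top edge points z>.09
m=ok&(a>.045)&(a<.1)&(z>.09)&(z<.103)&(abs(b)>.025)&(abs(b)<.08)
pp=np.stack([b[m],a[m]],-1);
co=np.polyfit(pp[:,0],pp[:,1],1);print('plate n',m.sum(),'slope deg',np.degrees(co[0]),'a mean',co[1],'b range',pp[:,0].min(),pp[:,0].max())
# rollers rect
m=ok&(a>.06)&(a<.26)&(abs(b)<.09)&(z>.05)
# outer edges
(cx,cy),(w,h),an=cv2.minAreaRect((P[m][:,:2]*1000).astype(np.float32));print('rect',cx,cy,w,h,an)
E
python3 fit.py w1
```

```text
n 715 z max pct [0.0873 0.089  0.0897]
0 66 b min/max/mean [-13.8   7.9  -2.1] z [83.  89.1]
5 109 b min/max/mean [-13.8   7.9  -2.8] z [82.2 89.1]
10 107 b min/max/mean [-13.6   8.   -2.5] z [82.6 89. ]
15 108 b min/max/mean [-13.6   8.   -2.7] z [83.5 88.9]
20 109 b min/max/mean [-13.6   8.   -2.7] z [83.5 88.8]
25 110 b min/max/mean [-13.5   8.   -2.5] z [83.  89.1]
30 109 b min/max/mean [-13.4   8.   -2.6] z [83.  89.1]
35 109 b min/max/mean [-13.3   8.   -2.4] z [82.6 89.1]
40 183 b min/max/mean [-21.3  16.7  -2.5] z [ 86.  105.8]
45 199 b min/max/mean [-21.2  16.7  -2.8] z [ 94.6 106. ]
50 192 b min/max/mean [-21.1  16.7  -2.4] z [ 94.3 106. ]
55 210 b min/max/mean [-21.8  21.9   0.8] z [ 85.1 110.1]
60 204 b min/max/mean [-21.9  21.4  -0.3] z [ 83.8 111.2]
65 107 b min/max/mean [-13.1   8.1  -2.5] z [82.7 89.2]
70 106 b min/max/mean [-13.1   8.1  -2.5] z [83.1 89.2]
75 105 b min/max/mean [-13.    8.1  -2.2] z [83.2 89.6]
shaft axis b0,slope deg,z -0.0026384532871211504 -0.13302232124337895 0.07787108772038182 yaw est 49.86697767875662
plate n 1687 slope deg 0.0853750227997811 a mean 0.07406837291309312 b range -0.07558543040792763 0.07077533236293368
rect 605.9110107421875 170.05172729492188 93.2796401977539 145.10772705078125 50.0015754699707
```

```bash
python3 -c "
from h import *
plan([.45,-.19,.20],55,5)"
```

```text
[-0.0452, 0.0241, 0.0105, -0.0001, 0.0, -0.0157]
[-0.0456, 0.0234, 0.0105, -0.0001, 0.0, -0.0157]
[-0.0459, 0.0227, 0.0105, -0.0001, 0.0, -0.0157]
[-0.0463, 0.022, 0.0105, -0.0001, 0.0, -0.0157]
[-0.0466, 0.0212, 0.0105, -0.0001, 0.0, -0.0157]
max shift 0.04662140560767053 turn deg 0.8979300243640123
```

arm_command:
  commands:
    - [[-0.045,0.024,0.0105,0,0,-0.016],[-0.0455,0.0235,0.0105,0,0,-0.016],[-0.046,0.0225,0.0105,0,0,-0.016],[-0.0465,0.022,0.0105,0,0,-0.016],[-0.0465,0.021,0.0105,0,0,-0.016]]
  fingers: 0

```text
time: 5.35
eef_pos: [0.4498, -0.1915, 0.2]
tcp_rot: [0.0, 0.887, 0.462, 0.0]
force: [0.9, -0.0, 0.0]
opening: 0.0872
```

```bash
python3 look.py w2 wedge,tray wedge,wedge_tip,tray
```

```text
5.35 [ 0.4498 -0.1915  0.2   ] [3.000e-04 8.866e-01 4.625e-01 2.000e-04] [ 0.92 -0.01  0.  ] 0.08718469137698759
wedge 0.91 1371 uv 283.0 142.0 pos [ 0.4753 -0.1538  0.0284]
tray 0.86 11881 uv 402.0 111.0 pos [ 0.6086 -0.2025  0.0045]
pt wedge [(array([ 0.4674, -0.1642, -0.0005]), 0.92)]
pt wedge_tip [(array([ 0.5097, -0.1103, -0.0015]), 0.65)]
pt tray [(array([ 0.6085, -0.1997,  0.0007]), 0.87)]
```

View pics/w2.png

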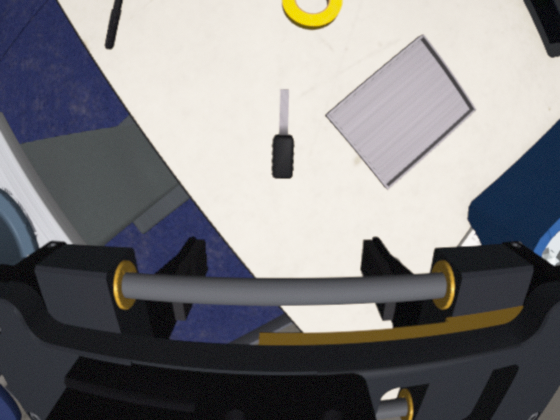

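```bash
python3 - <<'E'
from h import *
p=np.load('pics/w2_wedge.npy')
for lo,hi,n in [(.03,.045,'handle top'),(.001,.018,'blade')]:
    m=(p[:,2]>lo)&(p[:,2]<hi);q=p[m]
    (cx,cy),(w,h),a=cv2.minAreaRect((q[:,:2]*1000).astype(np.float32));print(n,m.sum(),cx,cy,w,h,a,np.median(q[:,2]))
y=np.radians(55);e=np.array([np.cos(y),np.sin(y)]);f=np.array([-e[1],e[0]])
q=p[:,:2]-[.4674,-.1642];a=q@e;b=q@f
for lo in np.arange(-.03,.075,.005):
    m=(a>=lo)&(a<lo+.005)
    if m.sum():print(round(lo*1e3),m.sum(),(1e3*np.array([b[m].min(),b[m].max(),b[m].mean()])).round(1),(1e3*np.percentile(p[m,2],[5,95])).round(1))
print('ht',a[p[:,2]>.03].min(),a[p[:,2]>.03].max(),a.max())
E
```

```text
handle top 909 465.7931213378906 -166.12257385253906 43.39445877075195 22.647695541381836 55.51337432861328 0.03771079111708042
blade 439 492.8011169433594 -128.96153259277344 50.52424240112305 18.33466148376465 54.37169647216797 0.01028928752918068
-25 71 [-10.1   9.3  -0.3] [35.3 39. ]
-20 99 [-11.2  10.3  -0.4] [36.  39.1]
-15 108 [-11.3  12.6   0.3] [33.8 39.2]
-10 100 [-11.1  12.6   0.1] [34.5 39. ]
-5 106 [-11.1  11.4  -0.5] [35.  39.1]
0 113 [-11.   11.4   0.1] [34.8 39. ]
5 107 [-11.   10.3  -0.5] [35.3 39.2]
10 110 [-11.   10.2  -0.4] [35.7 39.1]
15 133 [-10.9  10.3  -0.2] [11.3 38.5]
20 41 [-5.1  3.4 -0.7] [14.1 16.2]
25 39 [-5.1  3.4 -1. ] [13.8 16.5]
30 47 [-6.1  3.5 -1. ] [13.  15.7]
35 50 [-6.1  3.5 -1.3] [11.2 14.2]
40 40 [-6.1  3.5 -1.3] [ 9.1 12.4]
45 50 [-6.1  3.5 -1.3] [ 7.8 10.5]
50 40 [-6.1  3.5 -1.3] [6.2 8.2]
55 48 [-6.2  3.6 -1.5] [4.1 7.1]
60 35 [-6.2  2.5 -1.7] [3.  5.3]
65 34 [-6.2  2.5 -1.8] [1.  3.8]
ht -0.02423974641049511 0.01916648796790911 0.06870298224704166
```

```bash
python3 -c "
from h import *
plan([.4664,-.1664,.05],54,5)"
```

```text
[0.0056, 0.0001, 0.03, -0.0001, -0.0001, 0.0037]
[0.0056, 0.0001, 0.03, -0.0001, -0.0001, 0.0037]
[0.0056, 0.0, 0.03, -0.0001, -0.0001, 0.0037]
[0.0056, 0.0, 0.03, -0.0001, -0.0001, 0.0037]
[0.0056, -0.0, 0.03, -0.0001, -0.0001, 0.0037]
max shift 0.030040180811185677 turn deg 0.21204010819687816
```

arm_command:
  commands:
    - [[0.0056,0,0.03,0,0,0.0037],[0.0056,0,0.03,0,0,0.0037],[0.0056,0,0.03,0,0,0.0037],[0.0056,0,0.03,0,0,0.0037],[0.0056,0,0.03,0,0,0.0037]]

```text
time: 6.28
eef_pos: [0.4671, -0.1659, 0.0497]
tcp_rot: [0.0, 0.891, 0.455, 0.0]
force: [0.9, 0.2, 0.4]
opening: 0.0873
```

```bash
python3 -c "
from h import *
plan([.4664,-.1664,.006],54,4)"
```

```text
[-0.0002, -0.0001, 0.0109, 0.0003, -0.0001, 0.0004]
[-0.0002, -0.0001, 0.0109, 0.0003, -0.0001, 0.0004]
[-0.0002, -0.0001, 0.0109, 0.0003, -0.0001, 0.0004]
[-0.0002, -0.0001, 0.0109, 0.0003, -0.0001, 0.0004]
max shift 0.010923798495133231 turn deg 0.029309011981950874
```

arm_command:
  commands:
    - [[-0.0005,0,0.011,0,0,0],[0,0,0.011,0,0,0],[0,0,0.011,0,0,0],[0,0,0.011,0,0,0],[0,0,0,0,0,0]]

```text
time: 6.9
eef_pos: [0.4656, -0.1681, 0.0055]
tcp_rot: [-0.001, 0.891, 0.453, -0.0]
force: [-0.6, -0.6, 0.3]
opening: 0.0872
```

arm_command:
  commands:
    - [[0,0,0,0,0,0],[0,0,0,0,0,0],[0,0,0,0,0,0],[0,0,0,0,0,0],[0,0,0,0,0,0]]
  fingers: 255

```text
time: 7.52
eef_pos: [0.466, -0.1681, 0.0062]
tcp_rot: [0.0, 0.891, 0.453, 0.0]
force: [0.3, 0.2, -0.1]
opening: 0.0454
```

```bash
python3 look.py w3 wedge wedge,wedge_tip
```

```text
7.525 [ 0.466  -0.1681  0.0062] [1.000e-04 8.913e-01 4.534e-01 1.000e-04] [ 0.35  0.17 -0.13] 0.045384121423063986
wedge 0.89 5418 uv 282.0 223.0 pos [ 0.481  -0.1466  0.0243]
pt wedge [(array([ 0.4641, -0.1616, -0.0039]), 0.87)]
pt wedge_tip [(array([ 0.5117, -0.1124, -0.0006]), 0.73)]
```

View pics/w3.png

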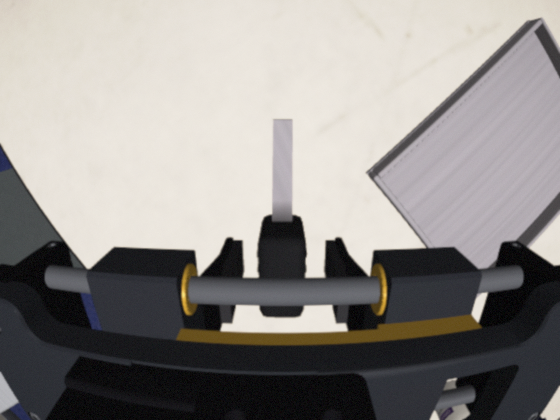

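Fingers half shut, the handle centred between them (pixels 240–325, handle 258–306). Keep closing.

arm_command:
  commands:
    - [[0,0,0,0,0,0],[0,0,0,0,0,0],[0,0,0,0,0,0],[0,0,0,0,0,0],[0,0,0,0,0,0]]

```text
time: 8.35
eef_pos: [0.4659, -0.1681, 0.006]
tcp_rot: [-0.0, 0.891, 0.453, -0.0]
force: [-0.6, -0.3, 0.3]
opening: 0.0218
```

arm_command:
  commands:
    - [[0,0,-0.01,0,0,0],[0,0,-0.03,0,0,0],[0,0,-0.03,0,0,0],[0,0,-0.03,0,0,0],[0,0,-0.03,0,0,0]]

```text
time: 8.98
eef_pos: [0.4658, -0.168, 0.1376]
tcp_rot: [0.0, 0.891, 0.453, 0.0]
force: [1.1, -0.4, -1.8]
opening: 0.0216
```

```bash
python3 look.py w4 wedge wedge,wedge_tip; cat > wfit.py <<'E'
import sys;from h import *
d=np.load('pics/'+sys.argv[1]+'.npz');p=np.load('pics/'+sys.argv[1]+'_wedge.npy')
q=(p-d['pos'])@q2R(d['rot'])  # tool coords
m=(q[:,0]>.018)&(q[:,0]<.075)&(abs(q[:,1])<.012)&(q[:,2]<.01)&(q[:,2]>-.025)
q=q[m]
for lo in np.arange(.01,.08,.005):
    mm=(q[:,0]>=lo)&(q[:,0]<lo+.005)
    if mm.sum()>4:print(round(lo*1e3),mm.sum(),(1e3*np.array([q[mm,1].min(),q[mm,1].max(),q[mm,1].mean()])).round(1),'z',(1e3*np.median(q[mm,2])).round(1))
print('max x',q[:,0].max())
co=np.polyfit(q[:,0],q[:,1],1);print('yaw in tool deg',np.degrees(co[0]),'y at 0,70',co[1],co[1]+.07*co[0])
t=(q[:,0]>.035)&(q[:,0]<.064);co=np.polyfit(q[t,0],q[t,2],1);print('slope deg',np.degrees(np.arctan(co[0])),'nominal 18.7 ->pitch')
E
python3 wfit.py w4
```

```text
8.975 [ 0.4658 -0.168   0.1376] [2.000e-04 8.913e-01 4.535e-01 1.000e-04] [ 1.14 -0.38 -1.8 ] 0.021618244669797084
wedge 0.74 5375 uv 284.0 224.0 pos [ 0.4812 -0.1474  0.155 ]
pt wedge [(array([ 0.4685, -0.1651,  0.129 ]), 0.93), (array([ 0.5103, -0.1094,  0.1323]), 0.73)]
pt wedge_tip [(array([ 5.937e-01, -4.750e-02, -5.000e-04]), 0.73), (array([ 0.514 , -0.1124,  0.133 ]), 0.67)]
15 13 [-10.8  11.2   1.1] z -15.6
20 693 [-10.5  11.    0.2] z -14.6
25 185 [-4.5  5.   0.2] z -9.2
30 198 [-4.4  5.   0.3] z -9.1
35 217 [-4.4  4.9  0.3] z -8.1
40 209 [-4.4  5.   0.3] z -6.3
45 211 [-4.5  5.   0.2] z -4.7
50 210 [-4.5  5.   0.2] z -2.9
55 209 [-4.5  5.   0.3] z -1.4
60 200 [-4.5  5.   0.3] z 0.7
65 199 [-4.5  5.1  0.3] z 2.4
70 138 [-4.6  5.1  0.3] z 3.8
max x 0.07325252481634593
yaw in tool deg 0.06373873416076312 y at 0,70 0.00019735570525057563 0.00027522725930168474
slope deg 19.110528937740032 nominal 18.7 ->pitch
```

View pics/w4.png

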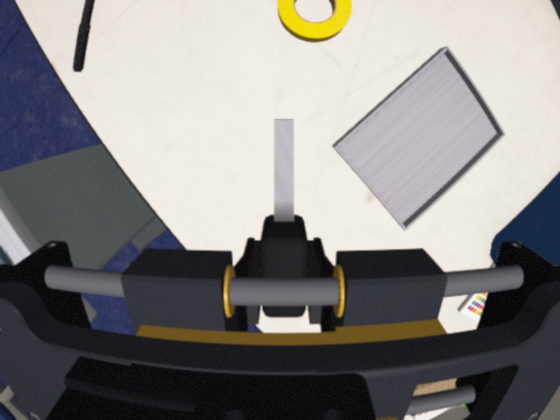

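```bash
python3 -c "
from h import *
plan([.5018,.0452,.125],49.9,5,1.0)"
```

```text
[0.0387, -0.0193, 0.0023, 0.0004, -0.0035, 0.0141]
[0.0384, -0.0199, 0.0022, 0.0004, -0.0035, 0.0141]
[0.0382, -0.0204, 0.002, 0.0004, -0.0035, 0.0141]
[0.0379, -0.021, 0.0019, 0.0004, -0.0035, 0.0141]
[0.0376, -0.0215, 0.0018, 0.0004, -0.0035, 0.0141]
max shift 0.03870237153311102 turn deg 0.8315297882306651
```

arm_command:
  commands:
    - [[0.0387,-0.0193,0.0023,0,-0.0035,0.0141],[0.0384,-0.0199,0.0022,0,-0.0035,0.0141],[0.0382,-0.0204,0.002,0,-0.0035,0.0141],[0.0379,-0.021,0.0019,0,-0.0035,0.0141],[0.0376,-0.0215,0.0018,0,-0.0035,0.0141]]

```text
time: 9.8
eef_pos: [0.5008, 0.0467, 0.1229]
tcp_rot: [0.003, 0.907, 0.421, -0.009]
force: [0.2, -0.3, -1.6]
opening: 0.0221
```

arm_command:
  commands:
    - [[0,0,0.002,0,0,0],[0,0,0.002,0,0,0],[0,0,0,0,0,0],[0,0,0,0,0,0],[0,0,0,0,0,0]]

```text
time: 10.42
eef_pos: [0.5018, 0.0445, 0.1206]
tcp_rot: [0.004, 0.907, 0.421, -0.008]
force: [-0.5, -0.0, -0.9]
opening: 0.0218
```

```bash
python3 look.py w5 wedge,clip wedge_tip,shaft_end,clip_mouth; python3 wfit.py w5; python3 fit.py w5 | grep -v "^-"; cat > rel.py <<'E'
import sys;from h import *
# full cloud in tool coords: wedge blade vs shaft & clip
d=np.load('pics/'+sys.argv[1]+'.npz');c=dict(depth=d['depth'],mtx=d['mtx'],tool_from_camera=d['T']);s=dict(eef_pos=d['pos'],tcp_rot=d['rot'])
P=wcloud(c,s);y=np.radians(49.9)
e=np.array([np.cos(y),np.sin(y)]);f=np.array([e[1],-e[0]])
Q=P-d['pos'];a=Q[...,:2]@e;b=Q[...,:2]@f;z=P[...,2];ok=(d['depth']>0)&(abs(b)<.03)&(z>.07)
for lo in np.arange(.02,.15,.004):
    m=ok&(a>=lo)&(a<lo+.004)
    if m.sum()>4:
        for nm,mm in (('hi',m&(z>.0915)),('lo',m&(z<=.0915))):
            if mm.sum()>4: print(round(lo*1e3),nm,mm.sum(),(1e3*np.array([b[mm].min(),b[mm].max(),(b[mm].min()+b[mm].max())/2])).round(1),'z',(1e3*np.percentile(z[mm],[5,50,95])).round(1))
E
python3 rel.py w5
```

```text
10.425 [0.5018 0.0445 0.1206] [ 0.004   0.9069  0.4212 -0.0077] [-0.51 -0.04 -0.92] 0.021842813742395426
wedge 0.79 5188 uv 283.0 223.0 pos [0.5192 0.0648 0.1387]
clip 0.7 1359 uv 282.0 61.0 pos [0.5688 0.1244 0.1036]
pt wedge_tip [(array([0.55  , 0.0981, 0.1124]), 0.73)]
pt shaft_end [(array([0.5355, 0.0892, 0.0902]), 0.73), (array([0.5718, 0.1271, 0.1016]), 0.31)]
pt clip_mouth [(array([0.565 , 0.1189, 0.0906]), 0.63)]
15 5 [-10.6  11.1   2.4] z -2.6
20 677 [-10.5  10.7   0.2] z -14.6
25 190 [-4.5  5.   0.3] z -9.2
30 195 [-4.4  5.   0.3] z -9.0
35 219 [-4.4  5.   0.3] z -8.1
40 210 [-4.4  5.   0.3] z -6.4
45 210 [-4.4  5.   0.3] z -4.6
50 202 [-4.4  5.   0.2] z -2.8
55 211 [-4.5  5.   0.3] z -1.2
60 196 [-4.5  5.   0.2] z 0.7
65 194 [-4.5  5.1  0.1] z 2.3
70 137 [-4.6  5.1  0.3] z 3.9
max x 0.07326649045381232
yaw in tool deg -0.004738944790087025 y at 0,70 0.00023355778022555266 0.00022776806694954516
slope deg 19.183971065363288 nominal 18.7 ->pitch
n 1525 z max pct [0.0868 0.089  0.0897]
0 283 b min/max/mean [-13.5   8.4  -2.7] z [ 84.1 121.2]
5 331 b min/max/mean [-13.5   8.4 
[... 2650 characters left out ...]
 [-19.7  20.    0.1] z [ 94.2 104.6 106.2]
108 lo 12 [-16.4  15.8  -0.3] z [86.5 87.8 89. ]
112 hi 510 [-30.   29.8  -0.1] z [ 93.7  97.7 111.9]
112 lo 270 [-29.9  30.    0.1] z [72.6 86.1 90.6]
116 hi 456 [-29.9  29.9   0. ] z [ 96.8  98.3 112.3]
116 lo 243 [-12.1  12.1  -0. ] z [79.6 87.4 89.5]
120 hi 104 [-29.9  29.8  -0. ] z [ 96.1  97.3 112.4]
120 lo 228 [-10.8  11.2   0.2] z [82.5 87.6 89.8]
124 lo 228 [-10.8  10.6  -0.1] z [81.9 87.5 89.7]
128 lo 225 [-10.8  10.5  -0.2] z [81.2 87.6 89.4]
132 lo 222 [-10.8  10.5  -0.1] z [82.  87.6 90. ]
136 lo 223 [-11.   10.5  -0.2] z [81.5 87.5 89.8]
140 lo 214 [-10.9  10.5  -0.2] z [81.1 87.6 89.6]
144 lo 130 [-13.7  13.8   0.1] z [75.3 84.1 88.8]
```

View pics/w5.png

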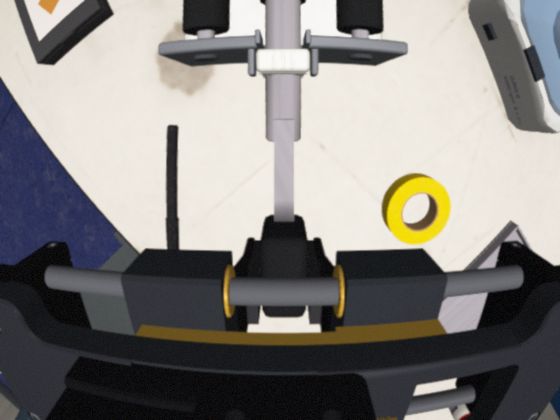

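arm_command:
  commands:
    - [[0,-0.0004,0.006,0,0,0],[0,0,0.006,0,0,0],[0,0,0.005,0,0,0],[0,0,0.003,0,0,0],[0,0,0.001,0,0,0]]

```text
time: 11.35
eef_pos: [0.5011, 0.0452, 0.0992]
tcp_rot: [0.004, 0.907, 0.422, -0.008]
force: [0.2, -0.4, -0.8]
opening: 0.0215
```

arm_command:
  commands:
    - [[0,0,0,0,0,0],[0,0,0,0,0,0],[0,0,0.0005,0,0,0],[0,0,0.0005,0,0,0],[0,0,0,0,0,0]]

```text
time: 11.98
eef_pos: [0.5012, 0.0452, 0.0985]
tcp_rot: [0.004, 0.907, 0.422, -0.008]
force: [-0.3, -0.6, -0.6]
opening: 0.0221
```

```bash
python3 look.py w6 wedge; python3 rel.py w6 | awk '$1>50&&$1<112'
```

```text
11.975 [0.5012 0.0452 0.0985] [ 0.004   0.9067  0.4218 -0.0078] [-0.29 -0.59 -0.57] 0.022054677366379512
wedge 0.59 5255 uv 283.0 224.0 pos [0.5182 0.065  0.1165]
52 hi 173 [-4.5  5.   0.3] z [ 98.6  99.9 101. ]
56 hi 166 [-4.5  5.   0.3] z [97.4 98.5 99.6]
56 lo 63 [-10.   11.6   0.8] z [79.5 85.3 87.1]
60 hi 159 [-4.5  5.   0.3] z [95.8 97.1 98.3]
60 lo 144 [-10.   11.7   0.8] z [79.2 85.3 88.2]
64 hi 160 [-4.5  5.1  0.3] z [94.4 95.6 96.9]
64 lo 148 [-10.   11.6   0.8] z [80.  85.1 87.7]
68 hi 160 [-4.6  5.1  0.3] z [92.6 94.1 95.5]
68 lo 146 [-9.9 11.6  0.8] z [80.2 85.7 87.9]
72 hi 58 [-4.6  5.1  0.3] z [92.2 93.1 94. ]
72 lo 241 [-10.   11.5   0.8] z [80.9 87.2 89.5]
76 lo 314 [-9.9 12.1  1.1] z [80.6 87.5 89.4]
80 lo 297 [-9.9 11.5  0.8] z [80.6 87.7 89.3]
84 lo 297 [-9.9 11.5  0.8] z [80.1 87.4 89.5]
88 lo 302 [-9.8 11.5  0.8] z [80.7 87.6 89.5]
92 lo 291 [-9.8 11.4  0.8] z [81.3 87.4 89.3]
96 hi 412 [-19.2  20.5   0.7] z [ 92.6 101.7 105.4]
96 lo 298 [-18.5  20.5   1. ] z [81.5 87.5 91. ]
100 hi 635 [-19.   20.6   0.8] z [ 94.4 105.1 106.5]
100 lo 24 [-15.4  16.9   0.8] z [84.4 89.4 91.1]
104 hi 632 [-18.9  20.6   0.8] z [ 94.5 105.  106.5]
104 lo 13 [-15.5  17.    0.8] z [87.8 88.8 90.3]
108 hi 474 [-19.1  21.    1. ] z [ 94.  104.7 106.4]
108 lo 11 [-15.2  17.1   0.9] z [87.3 87.9 91. ]
```

arm_command:
  commands:
    - [[0,0.0004,0.0005,0,0,0],[0,0,0.0005,0,0,0],[0,0,0,0,0,0],[0,0,0,0,0,0],[0,0,0,0,0,0]]

```text
time: 12.7
eef_pos: [0.5015, 0.0449, 0.0975]
tcp_rot: [0.004, 0.907, 0.422, -0.008]
force: [0.3, -0.3, -0.9]
opening: 0.0216
```

arm_command:
  commands:
    - [[0,0,0.0004,0,0,0],[0,0,0,0,0,0],[0,0,0,0,0,0],[0,0,0,0,0,0],[0,0,0,0,0,0]]

```text
time: 13.32
eef_pos: [0.5015, 0.0449, 0.0971]
tcp_rot: [0.004, 0.907, 0.422, -0.008]
force: [1.4, 0.5, -1.3]
opening: 0.0217
```

```bash
python3 -c "
from h import *
s=arm.sense();print(s['force'],s['moment'],s['joint_torque'])"
```

```text
[ 1.35446102  0.54138131 -1.30613202] [-0.1306923   0.07086018  0.07871756] [ 2.76019236e-04 -3.86325467e+01 -1.01010221e+01  2.09025980e-02
  2.07040447e-02 -6.57945893e-04]
```

arm_command:
  commands:
    - [[0,0,0.0004,0,0,0],[0,0,0,0,0,0],[0,0,0,0,0,0],[0,0,0,0,0,0],[0,0,0,0,0,0]]

```text
time: 13.95
eef_pos: [0.5015, 0.0449, 0.0967]
tcp_rot: [0.004, 0.907, 0.422, -0.008]
force: [-1.3, 0.2, -1.8]
opening: 0.0218
```

arm_command:
  commands:
    - [[0,0,0.0004,0,0,0],[0,0,0,0,0,0],[0,0,0,0,0,0],[0,0,0,0,0,0],[0,0,0,0,0,0]]

```text
time: 14.58
eef_pos: [0.5015, 0.0449, 0.0963]
tcp_rot: [0.004, 0.907, 0.422, -0.008]
force: [0.3, 0.3, -0.0]
opening: 0.0217
```

```bash
python3 look.py w7 wedge; python3 rel.py w7 | awk '$1>50&&$1<100'; python3 -c "
from h import *
s=arm.sense();print(s['force'],s['moment'])"
```

```text
14.575 [0.5015 0.0449 0.0963] [ 0.004   0.9067  0.4217 -0.0078] [ 0.31  0.29 -0.04] 0.02165816785110294
wedge 0.65 5254 uv 283.0 224.0 pos [0.5187 0.065  0.1145]
52 hi 171 [-4.5  5.   0.3] z [96.3 97.8 99. ]
56 hi 169 [-4.5  5.   0.3] z [95.  96.2 97.6]
56 lo 53 [-10.5  10.9   0.2] z [80.4 85.1 87.3]
60 hi 159 [-4.5  5.   0.3] z [93.7 94.8 96. ]
60 lo 150 [-10.4  10.9   0.2] z [80.1 85.5 88. ]
64 hi 159 [-4.5  5.1  0.3] z [92.2 93.4 94.6]
64 lo 151 [-10.3  11.5   0.6] z [80.1 85.1 87.8]
68 hi 114 [-4.5  5.1  0.3] z [91.6 92.3 93.3]
68 lo 203 [-10.4  11.5   0.6] z [80.4 86.1 91.4]
72 hi 9 [-4.5  5.1  0.3] z [91.6 91.8 92.3]
72 lo 296 [-10.4  11.5   0.5] z [80.1 87.7 91. ]
76 lo 324 [-10.4  11.4   0.5] z [80.6 87.5 89.4]
80 lo 308 [-10.3  11.3   0.5] z [81.  87.7 89.5]
84 lo 291 [-10.3  10.8   0.2] z [80.6 87.5 89.4]
88 lo 309 [-10.2  10.7   0.2] z [81.3 87.4 89.4]
92 lo 310 [-10.2  11.4   0.6] z [81.  87.6 89.5]
96 hi 406 [-19.3  20.2   0.5] z [ 92.7 100.8 105.4]
96 lo 293 [-19.4  19.8   0.2] z [80.7 86.2 90.2]
[ 0.04802302  0.16608606 -1.82243801] [-0.06516303  0.0552313  -0.0055837 ]
```

arm_command:
  commands:
    - [[0,0,0.0004,0,0,0],[0,0,0,0,0,0],[0,0,0,0,0,0],[0,0,0,0,0,0],[0,0,0,0,0,0]]

```text
time: 15.3
eef_pos: [0.5015, 0.0449, 0.096]
tcp_rot: [0.004, 0.907, 0.422, -0.008]
force: [-1.2, -0.4, 1.0]
opening: 0.0219
```

```bash
cat > f.py <<'E'
from h import *
import sys
y=np.radians(49.9);e=np.array([np.cos(y),np.sin(y),0]);f=np.array([e[1],-e[0],0])
for i in range(int(sys.argv[1]) if len(sys.argv)>1 else 1):
    if i: imaging.capture('wrist')
    s=arm.sense();print(round(s['time'],2),'axial',round(s['force']@e,2),'lat',round(s['force']@f,2),'z',round(s['force'][2],2),'Mpitch(+nose up)',round(s['moment']@f,3),'pos',s['eef_pos'].round(5))
E
python3 f.py 3
```

```text
15.3 axial -1.08 lat -0.65 z 0.96 Mpitch(+nose up) -0.105 pos [0.50151 0.04486 0.09599]
15.35 axial -0.39 lat -0.07 z 0.56 Mpitch(+nose up) -0.135 pos [0.50147 0.04485 0.09596]
15.4 axial -1.14 lat -0.29 z 1.27 Mpitch(+nose up) -0.123 pos [0.5015  0.04488 0.09597]
```

arm_command:
  commands:
    - [[0.003,0,-5e-05,0,0,0],[0.003,0,-5e-05,0,0,0],[0.003,0,-5e-05,0,0,0],[0.003,0,-5e-05,0,0,0],[0.003,0,-5e-05,0,0,0]]

```text
time: 16.02
eef_pos: [0.5113, 0.0566, 0.0959]
tcp_rot: [0.004, 0.907, 0.422, -0.008]
force: [-0.4, -0.6, -0.2]
opening: 0.0217
```

```bash
python3 f.py 3;python3 look.py w8 wedge; python3 rel.py w8 | awk '$1>50&&$1<100'
```

```text
16.02 axial -0.71 lat 0.03 z -0.21 Mpitch(+nose up) -0.141 pos [0.51132 0.05656 0.09594]
16.07 axial -0.38 lat -0.35 z 0.27 Mpitch(+nose up) -0.058 pos [0.51162 0.05678 0.09595]
16.12 axial -0.23 lat -0.8 z 1.17 Mpitch(+nose up) 0.146 pos [0.51158 0.05677 0.09591]
16.125 [0.5116 0.0568 0.0959] [ 0.004   0.9066  0.4218 -0.0074] [-0.76  0.34  1.17] 0.02131423062796561
wedge 0.97 5329 uv 283.0 224.0 pos [0.5288 0.0768 0.1139]
52 hi 168 [-4.5  5.   0.3] z [96.4 97.5 98.5]
52 lo 145 [-10.5  11.    0.3] z [79.5 85.  87.7]
56 hi 170 [-4.5  5.   0.3] z [94.9 96.1 97.4]
56 lo 150 [-10.5  11.    0.3] z [79.6 85.3 88. ]
60 hi 160 [-4.5  5.   0.3] z [93.4 94.6 95.8]
60 lo 147 [-10.4  10.9   0.3] z [80.7 85.5 87.9]
64 hi 160 [-4.5  5.1  0.3] z [92.3 93.3 94.3]
64 lo 150 [-10.3  10.9   0.3] z [80.6 85.5 88.2]
68 hi 104 [-4.5  5.1  0.3] z [91.6 92.2 93.2]
68 lo 214 [-10.4  11.5   0.5] z [80.  86.2 91.3]
72 hi 11 [-4.5  2.5 -1. ] z [91.5 91.8 92.2]
72 lo 299 [-10.4  11.5   0.5] z [79.5 87.7 90.9]
76 lo 325 [-10.3  11.4   0.5] z [80.6 87.4 89.4]
80 hi 182 [-19.2  20.3   0.6] z [ 94.1 103.3 105.2]
80 lo 245 [-16.2  16.8   0.3] z [81.3 87.1 89.5]
84 hi 683 [-19.3  20.3   0.5] z [ 94.3 105.  106.4]
84 lo 20 [-16.   16.5   0.2] z [82.9 87.6 88.8]
88 hi 655 [-19.8  20.2   0.2] z [ 94.3 105.1 106.6]
88 lo 10 [-15.5  16.6   0.5] z [87.7 90.9 91.4]
92 hi 627 [-19.8  20.4   0.3] z [ 94.3 104.7 106.3]
92 lo 16 [-15.7  16.6   0.5] z [84.6 90.4 91.1]
96 hi 626 [-29.9  29.9  -0. ] z [ 94.2  97.6 112. ]
96 lo 323 [-29.9  29.9  -0. ] z [72.6 86.4 90.6]
```

View pics/w8.png

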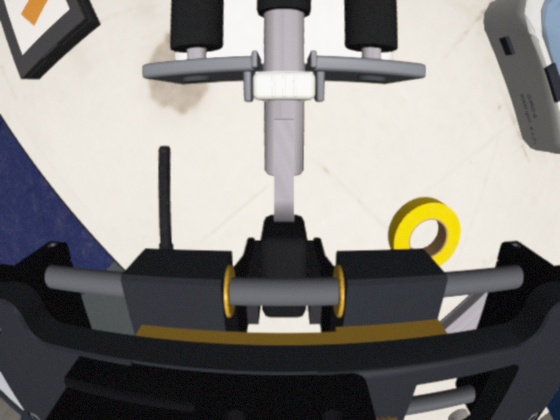

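arm_command:
  commands:
    - [[0.002,0,0.0001,0,0,0],[0.002,0,0,0,0,0],[0.002,0,-3e-05,0,0,0],[0,0,0,0,0,0],[0,0,0,0,0,0]]

```text
time: 16.85
eef_pos: [0.5152, 0.0611, 0.0958]
tcp_rot: [0.004, 0.907, 0.422, -0.007]
force: [-0.5, 0.1, 2.2]
opening: 0.0217
```

```bash
python3 f.py 4
```

```text
16.85 axial -0.27 lat -0.49 z 2.18 Mpitch(+nose up) 0.034 pos [0.51523 0.06107 0.09578]
16.9 axial 0.51 lat -1.4 z 1.86 Mpitch(+nose up) 0.125 pos [0.51522 0.06107 0.09577]
16.95 axial 0.3 lat -0.42 z 2.15 Mpitch(+nose up) 0.14 pos [0.51525 0.06107 0.09578]
17.0 axial -1.23 lat 0.33 z 1.63 Mpitch(+nose up) 0.172 pos [0.51524 0.06107 0.09577]
```

arm_command:
  commands:
    - [[0.001,0,-2e-05,0,0,0],[0.001,0,-2e-05,0,0,0],[0.001,0,-2e-05,0,0,0],[0.001,0,-2e-05,0,0,0],[0,0,0,0,0,0]]

```text
time: 17.62
eef_pos: [0.5177, 0.0641, 0.0957]
tcp_rot: [0.004, 0.907, 0.422, -0.008]
force: [-0.6, -1.0, 3.2]
opening: 0.0215
```

```bash
python3 f.py 2
```

```text
17.62 axial -1.16 lat 0.2 z 3.23 Mpitch(+nose up) -0.105 pos [0.51766 0.06409 0.09573]
17.68 axial -0.86 lat 0.14 z 3.05 Mpitch(+nose up) -0.095 pos [0.51764 0.06412 0.09573]
```

arm_command:
  commands:
    - [[0.001,0,-2e-05,0,0,0],[0.001,0,-2e-05,0,0,0],[0.001,0,-2e-05,0,0,0],[0,0,0,0,0,0],[0,0,0,0,0,0]]

```text
time: 18.3
eef_pos: [0.5186, 0.0658, 0.0957]
tcp_rot: [0.004, 0.907, 0.422, -0.009]
force: [-2.9, -4.7, 4.8]
opening: 0.0218
```

```bash
python3 f.py 2; python3 look.py w9 wedge,clip clip_crown;  python3 rel.py w9 | awk '$1>50&&$1<104'
```

```text
18.3 axial -5.47 lat 0.84 z 4.79 Mpitch(+nose up) -0.759 pos [0.51861 0.06579 0.09574]
18.35 axial -4.22 lat -0.96 z 5.38 Mpitch(+nose up) -0.724 pos [0.5186  0.0658  0.09574]
18.35 [0.5186 0.0658 0.0957] [ 0.0039  0.9066  0.422  -0.0089] [-3.45 -2.61  5.38] 0.022140225958701878
wedge 0.85 5145 uv 283.0 225.0 pos [0.5354 0.0854 0.1143]
clip 0.75 1856 uv 285.0 107.0 pos [0.5703 0.126  0.1038]
pt clip_crown [(array([0.571 , 0.1264, 0.1046]), 0.59), (array([ 0.4251,  0.1072, -0.0008]), 0.56)]
52 hi 166 [-4.5  5.   0.3] z [96.1 97.4 98.6]
52 lo 142 [-10.   11.5   0.7] z [79.5 85.1 87.6]
56 hi 171 [-4.5  5.   0.2] z [94.8 95.8 97.2]
56 lo 150 [-9.9 11.5  0.8] z [79.8 85.5 88.1]
60 hi 162 [-4.5  5.   0.2] z [93.4 94.4 95.9]
60 lo 148 [-9.8 11.4  0.8] z [80.1 85.3 87.7]
64 hi 157 [-4.5  5.   0.2] z [92.  93.1 94.2]
64 lo 157 [-10.5  11.3   0.4] z [80.  85.5 88.3]
68 hi 128 [-18.8  20.4   0.8] z [91.6 92.3 95. ]
68 lo 170 [-15.5  16.9   0.7] z [80.9 86.3 91.3]
72 hi 604 [-18.9  20.4   0.8] z [ 94.3 104.9 106.6]
72 lo 15 [-15.2  16.7   0.7] z [85.5 90.2 91.1]
76 hi 694 [-19.5  20.9   0.7] z [ 94.3 105.3 106.7]
76 lo 16 [-15.3  16.8   0.8] z [88.7 89.7 90.8]
80 hi 639 [-19.3  20.7   0.7] z [ 94.2 105.2 106.6]
80 lo 13 [-15.4  16.8   0.7] z [87.4 89.1 89.7]
84 hi 693 [-29.7  29.9   0.1] z [ 94.6  97.8 111.6]
84 lo 137 [-30.   29.6  -0.2] z [81.8 86.  89.3]
88 hi 645 [-30.  30.  -0.] z [ 96.9  98.3 112.4]
88 lo 339 [-11.3  12.8   0.7] z [78.7 87.3 89.6]
92 hi 319 [-29.9  30.    0. ] z [ 95.9  97.9 112.3]
92 lo 321 [-11.7  13.    0.7] z [81.7 87.6 89.8]
96 lo 313 [-10.2  11.8   0.8] z [81.7 87.4 89.6]
100 lo 319 [-10.2  11.7   0.8] z [81.5 87.3 89.5]
```

View pics/w9.png

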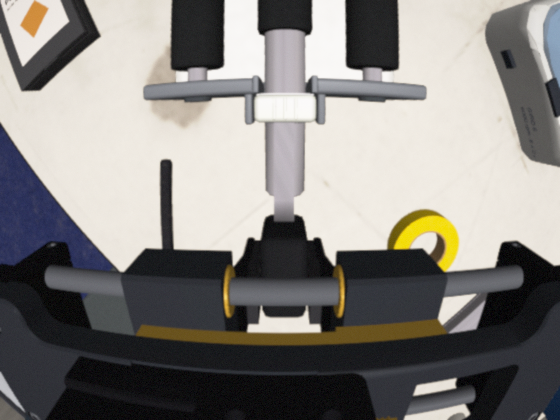

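arm_command:
  commands:
    - [[0,-0.0002,-0.0002,0,0,0],[0,-0.0001,-0.0002,0,0,0],[0,0,-0.0002,0,0,0],[0,0,0,0,0,0],[0,0,0,0,0,0]]

```text
time: 19.18
eef_pos: [0.5186, 0.0662, 0.096]
tcp_rot: [0.004, 0.907, 0.422, -0.009]
force: [-1.4, -5.0, 0.9]
opening: 0.0217
```

```bash
python3 f.py 2
```

```text
19.18 axial -4.73 lat 2.17 z 0.91 Mpitch(+nose up) -0.929 pos [0.5186  0.06625 0.09601]
19.23 axial -5.52 lat 0.81 z 2.26 Mpitch(+nose up) -0.937 pos [0.51861 0.06624 0.09601]
```

arm_command:
  commands:
    - [[0.0005,0.0003,-5e-05,0,0,0],[0.0005,0.0003,-5e-05,0,0,0],[0,0,0,0,0,0],[0,0,0,0,0,0],[0,0,0,0,0,0]]

```text
time: 19.85
eef_pos: [0.519, 0.0667, 0.096]
tcp_rot: [0.003, 0.907, 0.422, -0.009]
force: [-2.7, -4.2, 2.7]
opening: 0.0217
```

```bash
python3 f.py 2
```

```text
19.85 axial -4.94 lat 0.66 z 2.71 Mpitch(+nose up) -1.027 pos [0.51897 0.06674 0.09602]
19.9 axial -5.67 lat -0.23 z 2.78 Mpitch(+nose up) -0.986 pos [0.51899 0.06673 0.09603]
```

arm_command:
  commands:
    - [[0.0007,0,-7e-05,0,0,0],[0.0007,0,-7e-05,0,0,0],[0.0007,0,-7e-05,0,0,0],[0,0,0,0,0,0],[0,0,0,0,0,0]]

```text
time: 20.52
eef_pos: [0.5198, 0.0682, 0.0961]
tcp_rot: [0.003, 0.906, 0.422, -0.01]
force: [-4.6, -4.7, 2.2]
opening: 0.0218
```

```bash
python3 f.py 2;python3 look.py w10 wedge;  python3 rel.py w10 | awk '$1>50&&$1<90'; python3 wfit.py w10|tail -3
```

```text
20.52 axial -6.58 lat -0.45 z 2.17 Mpitch(+nose up) -1.161 pos [0.5198  0.06815 0.09608]
20.57 axial -6.25 lat -0.15 z 1.9 Mpitch(+nose up) -1.184 pos [0.51981 0.06815 0.09608]
20.575 [0.5198 0.0681 0.0961] [ 0.0034  0.9065  0.4221 -0.01  ] [-4.14 -4.69  1.9 ] 0.021769641185684894
wedge 0.71 5144 uv 283.0 227.0 pos [0.5359 0.0869 0.1139]
52 hi 173 [-4.5  5.   0.2] z [96.  97.4 98.7]
52 lo 147 [-9.5 12.1  1.3] z [79.2 85.2 88.3]
56 hi 165 [-4.5  5.   0.2] z [94.6 96.  97.4]
56 lo 146 [-9.5 12.   1.3] z [79.5 85.3 88.3]
60 hi 160 [-4.5  5.   0.2] z [93.1 94.5 95.5]
60 lo 152 [-9.4 11.9  1.3] z [80.3 85.3 88.1]
64 hi 157 [-4.6  5.   0.2] z [92.  93.  94.4]
64 lo 152 [-9.4 12.5  1.6] z [80.6 85.4 88.4]
68 hi 341 [-18.6  20.9   1.2] z [ 91.8 103.9 106.6]
68 lo 57 [-14.7  17.2   1.2] z [81.8 86.3 91.4]
72 hi 682 [-18.5  21.3   1.4] z [ 94.3 106.1 107.6]
72 lo 17 [-14.7  17.3   1.3] z [86.1 89.3 91.1]
76 hi 682 [-18.4  21.3   1.5] z [ 94.4 105.9 107.4]
76 lo 12 [-14.8  17.3   1.3] z [87.6 89.9 91.3]
80 hi 648 [-30.   29.8  -0.1] z [ 94.4 104.7 106.9]
80 lo 53 [-14.8  17.4   1.3] z [83.6 87.9 90. ]
84 hi 649 [-29.9  30.    0. ] z [ 96.7  98.3 112.3]
84 lo 316 [-10.7  13.7   1.5] z [80.  87.5 89.8]
88 hi 547 [-29.9  30.    0. ] z [ 96.1  98.1 112.3]
88 lo 333 [-10.7  13.6   1.5] z [81.4 87.7 89.6]
max x 0.06925952249137088
yaw in tool deg -0.21496330192553556 y at 0,70 0.0004636958587088956 0.00020106864143974723
slope deg 18.44622036049008 nominal 18.7 ->pitch
```

arm_command:
  commands:
    - [[0.0008,0.0004,-7e-05,0,0,0],[0.0008,0.0004,-7e-05,0,0,0],[0.0008,0.0003,-7e-05,0,0,0],[0.0008,0,-7e-05,0,0,0],[0,0,0,0,0,0]]

```text
time: 21.3
eef_pos: [0.5217, 0.0697, 0.0961]
tcp_rot: [0.003, 0.906, 0.422, -0.011]
force: [-5.5, -6.7, 3.9]
opening: 0.0221
```

```bash
python3 f.py 2;python3 look.py w11 wedge;  python3 rel.py w11 | awk '$1>50&&$1<90'; python3 wfit.py w11|tail -3
```

```text
21.3 axial -8.71 lat 0.09 z 3.92 Mpitch(+nose up) -1.465 pos [0.5217  0.06974 0.09612]
21.35 axial -8.43 lat -1.25 z 2.12 Mpitch(+nose up) -1.482 pos [0.52168 0.06972 0.09611]
21.35 [0.5217 0.0697 0.0961] [ 0.003   0.9064  0.4223 -0.0111] [-6.38 -5.64  2.12] 0.02194128112242842
wedge 0.74 5048 uv 284.0 230.0 pos [0.5372 0.0875 0.115 ]
52 hi 167 [-4.5  4.9  0.2] z [96.  97.3 98.5]
52 lo 146 [-10.2  11.5   0.6] z [78.8 84.9 87.8]
56 hi 171 [-4.6  4.9  0.2] z [94.5 95.8 97.3]
56 lo 151 [-10.1  12.    1. ] z [79.3 85.3 88. ]
60 hi 160 [-4.6  5.   0.2] z [93.3 94.2 95.6]
60 lo 154 [-10.  12.   1.] z [78.8 85.  88. ]
64 hi 199 [-18.6  20.4   0.9] z [ 92.3  94.1 105.2]
64 lo 76 [-15.   17.2   1.1] z [80.5 85.6 89.1]
68 hi 614 [-19.1  20.4   0.6] z [ 94.4 106.5 108. ]
68 lo 9 [-15.  -14.8 -14.9] z [86.4 89.5 90.7]
72 hi 701 [-19.1  20.9   0.9] z [ 94.3 106.7 108.1]
72 lo 8 [-15.1 -14.9 -15. ] z [87.6 88.3 89.2]
76 hi 676 [-19.   20.7   0.9] z [ 94.2 106.2 107.8]
76 lo 11 [-15.2  16.9   0.8] z [86.1 87.4 88.4]
80 hi 685 [-30.  30.  -0.] z [ 95.1  97.9 112.1]
80 lo 212 [-15.3  17.    0.9] z [78.8 87.6 89.7]
84 hi 641 [-30.  30.  -0.] z [ 97.   98.3 112.4]
84 lo 327 [-11.1  13.1   1. ] z [79.1 87.5 89.9]
88 hi 150 [-29.7  29.5  -0.1] z [ 96.1  97.6 112.4]
88 lo 317 [-10.9  12.6   0.9] z [81.7 87.6 89.7]
max x 0.06633151339652758
yaw in tool deg -0.14914466091539583 y at 0,70 0.00034823978058573225 0.00016602520295364124
slope deg 18.84000255165569 nominal 18.7 ->pitch
```

arm_command:
  commands:
    - [[0.0008,0.0003,-0.00012,0,0,0],[0.0008,0.0003,-0.00012,0,0,0],[0.0008,0.0002,-0.00012,0,0,0],[0.0008,0.0001,-0.00012,0,0,0],[0,0,0,0,0,0]]

```text
time: 22.08
eef_pos: [0.5238, 0.0715, 0.0962]
tcp_rot: [0.003, 0.906, 0.422, -0.012]
force: [-5.3, -6.2, 1.9]
opening: 0.0216
```

```bash
python3 f.py 2
```

```text
22.07 axial -8.17 lat -0.01 z 1.94 Mpitch(+nose up) -1.524 pos [0.52384 0.07152 0.09621]
22.12 axial -8.27 lat -0.37 z 1.91 Mpitch(+nose up) -1.591 pos [0.52383 0.07152 0.09622]
```

arm_command:
  commands:
    - [[0.0011,0.0001,-0.00014,0,0,0],[0.0011,0.0001,-0.00014,0,0,0],[0.0011,0.0001,-0.00014,0,0,0],[0.0011,0,-0.00014,0,0,0],[0,0,0,0,0,0]]

```text
time: 22.75
eef_pos: [0.5267, 0.0748, 0.0963]
tcp_rot: [0.003, 0.906, 0.422, -0.012]
force: [-5.7, -4.8, -0.7]
opening: 0.0219
```

```bash
python3 f.py 2;python3 look.py w12 wedge;  python3 rel.py w12 | awk '$1>50&&$1<84'; python3 wfit.py w12|tail -3
```

```text
22.75 axial -7.32 lat -1.3 z -0.71 Mpitch(+nose up) -1.598 pos [0.52673 0.07476 0.09632]
22.8 axial -8.05 lat 0.12 z -1.36 Mpitch(+nose up) -1.584 pos [0.52672 0.07477 0.09631]
22.8 [0.5267 0.0748 0.0963] [ 0.0027  0.9063  0.4224 -0.012 ] [-5.09 -6.23 -1.36] 0.021495999604726406
wedge 0.7 4663 uv 283.0 235.0 pos [0.5408 0.0911 0.1169]
52 hi 166 [-4.5  4.9  0.2] z [95.8 97.3 98.4]
52 lo 144 [-10.8  10.9   0.1] z [79.9 85.2 87.9]
56 hi 163 [-19.1  20.1   0.5] z [94.2 95.7 97.1]
56 lo 61 [-16.2  10.7  -2.7] z [80.3 85.4 88.3]
60 hi 518 [-19.3  20.6   0.7] z [ 94.2 108.8 110.3]
64 hi 666 [-19.2  20.    0.4] z [ 94.6 109.2 110.5]
64 lo 8 [-15.5 -15.4 -15.5] z [89.6 90.2 91. ]
68 hi 688 [-19.6  19.9   0.2] z [ 94.4 108.9 110.2]
68 lo 14 [-15.7  16.2   0.2] z [82.5 88.6 90.8]
72 hi 675 [-29.9  30.    0. ] z [ 94.8 100.1 111.5]
72 lo 168 [-15.7  16.2   0.2] z [81.7 87.6 89.8]
76 hi 633 [-29.9  30.    0. ] z [ 97.1  98.3 112.3]
76 lo 343 [-11.6  12.7   0.5] z [78.9 87.5 89.7]
80 hi 318 [-29.9  29.8  -0. ] z [ 96.3  97.9 112.2]
80 lo 332 [-12.1  12.6   0.2] z [81.7 87.8 89.6]
max x 0.058941314700115474
yaw in tool deg 0.4253548176645994 y at 0,70 -0.00010728284391863388 0.00041238610010408403
slope deg 19.193310225806332 nominal 18.7 ->pitch
```

View pics/w12.png

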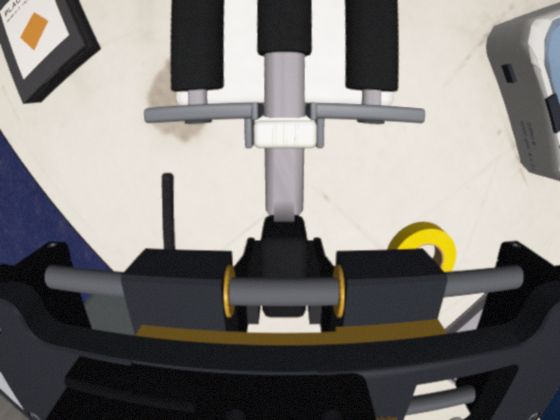

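arm_command:
  commands:
    - [[0.0012,0,-5e-05,0,0,0],[0.0012,0,-5e-05,0,0,0],[0.0012,0,-5e-05,0,0,0],[0.0012,0,-5e-05,0,0,0],[0.0008,0,0,0,0,0]]

```text
time: 23.52
eef_pos: [0.5306, 0.0792, 0.0964]
tcp_rot: [0.003, 0.906, 0.422, -0.012]
force: [-4.5, -5.5, -0.7]
opening: 0.0216
```

```bash
python3 f.py 1
```

```text
23.52 axial -7.11 lat 0.14 z -0.74 Mpitch(+nose up) -1.248 pos [0.53058 0.07923 0.09635]
```

arm_command:
  commands:
    - [[0.0012,0,-5e-05,0,0,0],[0.0012,0,-5e-05,0,0,0],[0.0012,0,-5e-05,0,0,0],[0.0012,0,-5e-05,0,0,0],[0.0006,0,0,0,0,0]]

```text
time: 24.15
eef_pos: [0.539, 0.0841, 0.0984]
tcp_rot: [0.004, 0.907, 0.422, -0.006]
force: [-0.2, 0.6, -1.1]
opening: 0.0215
```

```bash
python3 f.py 1;python3 look.py w13 clip;  python3 rel.py w13 | awk '$1>40&&$1<84'
```

```text
24.15 axial 0.36 lat -0.51 z -1.11 Mpitch(+nose up) -0.112 pos [0.539   0.08413 0.09842]
24.15 [0.539  0.0841 0.0984] [ 0.0044  0.9067  0.4217 -0.0063] [-0.16  0.61 -1.11] 0.021515688398846503
clip 0.72 2245 uv 282.0 167.0 pos [0.5728 0.1248 0.1162]
44 hi 444 [-23.1  14.2  -4.5] z [ 94.7 118.5 120.3]
44 lo 13 [-19.4 -19.  -19.2] z [83.1 85.7 90.5]
48 hi 625 [-22.9  14.6  -4.1] z [ 94.8 119.  120.4]
48 lo 15 [-19.4 -19.1 -19.2] z [82.7 87.  89.4]
52 hi 676 [-22.8  17.1  -2.8] z [ 94.5 118.9 120.4]
52 lo 14 [-19.4  -8.7 -14.1] z [78.1 84.5 89. ]
56 hi 967 [-30.   29.2  -0.4] z [ 95.1 110.  118.9]
56 lo 143 [-16.7  13.   -1.8] z [79.3 85.8 89.5]
60 hi 737 [-30.   29.9  -0. ] z [ 96.3  98.  112. ]
60 lo 165 [-15.6   9.2  -3.2] z [77.3 86.1 89.4]
64 hi 732 [-30.  30.   0.] z [ 93.   97.5 112.1]
64 lo 342 [-29.9  30.    0. ] z [71.3 84.7 90.3]
68 hi 159 [-4.5  5.1  0.3] z [92.8 94.3 95.6]
68 lo 149 [-13.8   7.7  -3.1] z [80.3 86.9 89.4]
72 hi 60 [-4.5  5.1  0.3] z [91.9 93.3 94.4]
72 lo 239 [-13.6   7.7  -3. ] z [81.1 87.2 89.5]
76 lo 319 [-13.6   7.6  -3. ] z [82.4 87.7 89.6]
80 lo 287 [-13.5   7.6  -2.9] z [82.2 87.5 89.6]
```

View pics/w13.png

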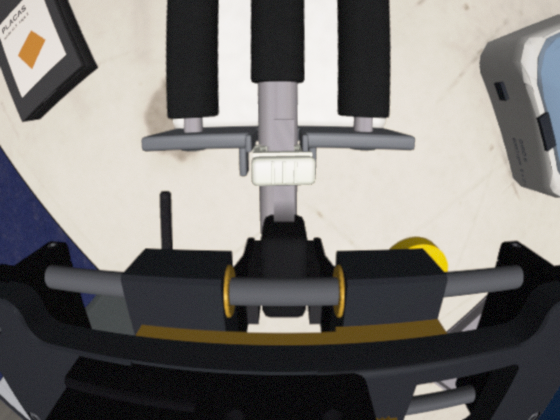

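arm_command:
  commands:
    - [[0,-0.001,0,0,0,0],[0,-0.001,0,0,0,0],[0,-0.001,0,0,0,0],[-0.002,0,0,0,0,0],[-0.004,0,0,0,0,0]]

```text
time: 24.88
eef_pos: [0.5313, 0.0809, 0.098]
tcp_rot: [0.004, 0.907, 0.422, -0.008]
force: [-0.4, -0.2, -1.6]
opening: 0.0218
```

```bash
python3 f.py 1;python3 look.py w14 clip;  python3 rel.py w14 | awk '$1>40&&$1<84'
```

```text
24.88 axial -0.4 lat -0.12 z -1.6 Mpitch(+nose up) -0.109 pos [0.53131 0.08093 0.09804]
24.875 [0.5313 0.0809 0.098 ] [ 0.004   0.9066  0.4218 -0.0078] [-0.35 -0.23 -1.6 ] 0.021792802497072775
clip 0.62 2294 uv 290.0 152.0 pos [0.572  0.1248 0.1159]
44 hi 172 [-4.4  5.   0.3] z [100.9 102.3 103.6]
44 lo 37 [-8.8 11.2  1.2] z [83.2 86.  87.8]
48 hi 40 [-18.5  15.3  -1.6] z [ 94.9 101.6 118.4]
52 hi 568 [-19.   17.9  -0.5] z [ 94.9 119.5 121. ]
52 lo 6 [-15.4 -15.3 -15.4] z [83.4 88.2 89.5]
56 hi 653 [-19.1  21.    1. ] z [ 95.1 119.7 121.3]
56 lo 9 [-15.6 -15.3 -15.4] z [85.6 87.6 90.4]
60 hi 711 [-18.9  21.    1.1] z [ 94.6 119.5 121.1]
60 lo 11 [-15.5 -12.6 -14.1] z [82.4 86.1 91.2]
64 hi 858 [-29.9  30.    0.1] z [ 94.3 108.  118.5]
64 lo 159 [-15.1  13.8  -0.6] z [78.3 85.3 90. ]
68 hi 774 [-29.9  29.8  -0. ] z [ 93.1  98.1 112.1]
68 lo 176 [-11.1  13.    1. ] z [74.5 85.7 88.6]
72 hi 483 [-29.9  29.7  -0.1] z [ 92.4  97.5 112.1]
72 lo 315 [-29.6  29.5  -0. ] z [79.  86.4 89.5]
76 lo 317 [-9.8 11.4  0.8] z [82.3 87.9 89.7]
80 lo 300 [-9.7 11.5  0.9] z [82.2 87.8 89.6]
```

arm_command:
  commands:
    - [[-0.006,0.0003,0.0001,0,0,0],[-0.008,0.0003,0.0001,0,0,0],[-0.01,0,0.0001,0,0,0],[-0.012,0,0,0,0,0],[-0.015,0,-0.01,0,0,0]]

```text
time: 25.6
eef_pos: [0.4978, 0.0411, 0.1085]
tcp_rot: [0.003, 0.907, 0.422, -0.009]
force: [0.4, -0.3, -0.5]
opening: 0.0218
```

```bash
python3 look.py w15 clip clip,clip_crown,clip_seat; python3 -c "
from h import *
plan([.465,-.168,.12],54,5,0)"
```

```text
25.6 [0.4978 0.0411 0.1085] [ 0.0035  0.9066  0.4218 -0.0086] [ 0.38 -0.33 -0.47] 0.02175690267975745
clip 0.86 2034 uv 290.0 45.0 pos [0.5702 0.1223 0.1156]
pt clip [(array([0.5723, 0.1225, 0.0875]), 0.83)]
pt clip_crown [(array([0.5705, 0.1242, 0.1162]), 0.82), (array([ 0.495 , -0.3616,  0.0025]), 0.61)]
pt clip_seat [(array([0.5674, 0.1318, 0.0791]), 0.94), (array([0.575 , 0.1246, 0.1165]), 0.35)]
[-0.0365, 0.0217, -0.0015, 0.0002, 0.0033, -0.0145]
[-0.0368, 0.0212, -0.0017, 0.0002, 0.0033, -0.0145]
[-0.0371, 0.0207, -0.0018, 0.0002, 0.0033, -0.0145]
[-0.0374, 0.0201, -0.0019, 0.0002, 0.0033, -0.0145]
[-0.0377, 0.0196, -0.0021, 0.0002, 0.0033, -0.0145]
max shift 0.037706639183462884 turn deg 0.8498478562729587
```

View pics/w15.png

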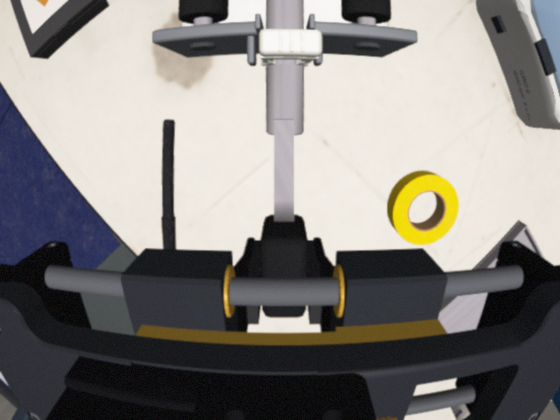

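```bash
python3 -c "
from h import *
plan([.46,-.06,.06],52,5,0)
d=np.load('pics/w15.npz');P=wcloud(dict(depth=d['depth'],mtx=d['mtx'],tool_from_camera=d['T']),dict(eef_pos=d['pos'],tcp_rot=d['rot']))
q=((P-d['pos'])@q2R(d['rot'])).reshape(-1,3)
m=(abs(q[:,1])<.004)&(q[:,0]>.037)&(q[:,0]<.070)&(abs(q[:,2])<.015);c=np.polyfit(q[m,0],q[m,2],1);print(m.sum(),np.degrees(np.arctan(c[0])),np.polyval(c,[.04,.065]))
d=np.load('pics/w4.npz');P=wcloud(dict(depth=d['depth'],mtx=d['mtx'],tool_from_camera=d['T']),dict(eef_pos=d['pos'],tcp_rot=d['rot']))
q=((P-d['pos'])@q2R(d['rot'])).reshape(-1,3)
m=(abs(q[:,1])<.004)&(q[:,0]>.037)&(q[:,0]<.070)&(abs(q[:,2])<.015);c=np.polyfit(q[m,0],q[m,2],1);print(m.sum(),np.degrees(np.arctan(c[0])),np.polyval(c,[.04,.065]))
"
```

```text
[-0.0205, 0.007, 0.0102, 0.0003, 0.0033, -0.0075]
[-0.0206, 0.0069, 0.0101, 0.0003, 0.0033, -0.0075]
[-0.0206, 0.0067, 0.01, 0.0003, 0.0033, -0.0075]
[-0.0207, 0.0066, 0.01, 0.0003, 0.0033, -0.0075]
[-0.0208, 0.0064, 0.0099, 0.0003, 0.0033, -0.0075]
max shift 0.020805237517693184 turn deg 0.46886524723375905
1134 18.888944350069643 [-0.00716209  0.00139194]
1136 19.030526737011172 [-0.00719134  0.00143175]
```

arm_command:
  commands:
    - [[-0.03,0.007,0,0,0.0033,-0.0075],[-0.025,0.007,0.006,0,0.0033,-0.0075],[-0.02,0.007,0.012,0,0.0033,-0.0075],[-0.015,0.007,0.016,0,0.0033,-0.0075],[-0.013,0.006,0.016,0,0.0033,-0.0075]]

```text
time: 26.48
eef_pos: [0.4604, -0.0602, 0.0595]
tcp_rot: [0.001, 0.899, 0.439, 0.0]
force: [-0.0, 0.3, -2.0]
opening: 0.0219
```

```bash
python3 -c "
from h import *
plan([.46,-.06,.0075],52,5,0)"
```

```text
[-0.0, -0.0001, 0.0104, 0.0003, 0.0001, 0.0002]
[-0.0, -0.0001, 0.0104, 0.0003, 0.0001, 0.0002]
[-0.0, -0.0001, 0.0104, 0.0003, 0.0001, 0.0002]
[-0.0, -0.0001, 0.0104, 0.0003, 0.0001, 0.0002]
[-0.0, -0.0001, 0.0104, 0.0003, 0.0001, 0.0002]
max shift 0.010408310498348226 turn deg 0.021831358751980404
```

arm_command:
  commands:
    - [[0,0,0.012,0,0,0],[0,0,0.014,0,0,0],[0,0,0.014,0,0,0],[0,0,0.01,0,0,0],[0,0,0.002,0,0,0]]

```text
time: 27.1
eef_pos: [0.4594, -0.0592, 0.0071]
tcp_rot: [-0.0, 0.899, 0.439, -0.001]
force: [-0.8, -0.8, -1.3]
opening: 0.0218
```

arm_command:
  commands:
    - [[0,0,0.0005,0,0,0],[0,0,0.0005,0,0,0],[0,0,0.0005,0,0,0],[0,0,0,0,0,0],[0,0,0,0,0,0]]

```text
time: 27.72
eef_pos: [0.4598, -0.0597, 0.0065]
tcp_rot: [0.0, 0.899, 0.439, -0.0]
force: [-1.0, 0.4, -1.6]
opening: 0.0217
```

arm_command:
  commands:
    - [[0,0,0.0004,0,0,0],[0,0,0.0003,0,0,0],[0,0,0,0,0,0],[0,0,0,0,0,0],[0,0,0,0,0,0]]

```text
time: 28.35
eef_pos: [0.4598, -0.0597, 0.006]
tcp_rot: [0.0, 0.899, 0.439, -0.0]
force: [-1.2, 0.3, 5.7]
opening: 0.0216
```

arm_command:
  commands:
    - [[0,0,0,0,0,0],[0,0,0,0,0,0],[0,0,0,0,0,0],[0,0,0,0,0,0],[0,0,0,0,0,0]]
  fingers: 120

```text
time: 28.98
eef_pos: [0.4597, -0.0596, 0.0056]
tcp_rot: [0.0, 0.899, 0.439, -0.0]
force: [-0.1, 0.3, -0.4]
opening: 0.0459
```

arm_command:
  commands:
    - [[0,0,-0.015,0,0,0],[0,0,-0.03,0,0,0],[0,0,-0.04,0,0,0],[0,0,-0.045,0,0,0],[0,0,-0.045,0,0,0]]

```text
time: 29.6
eef_pos: [0.4594, -0.0593, 0.1831]
tcp_rot: [0.001, 0.899, 0.439, -0.0]
force: [0.2, 0.2, -0.5]
opening: 0.0461
```

```bash
python3 -c "
from h import *
plan([.505,.055,.23],50,5,0)"
```

```text
[0.0236, -0.0069, -0.0094, 0.0002, 0.0002, 0.0071]
[0.0236, -0.007, -0.0094, 0.0002, 0.0002, 0.0071]
[0.0235, -0.0072, -0.0094, 0.0002, 0.0002, 0.0071]
[0.0235, -0.0074, -0.0094, 0.0002, 0.0002, 0.0071]
[0.0234, -0.0075, -0.0094, 0.0002, 0.0002, 0.0071]
max shift 0.02362804703761098 turn deg 0.40802754689155746
```

arm_command:
  commands:
    - [[0.0236,-0.007,-0.0094,0,0,0.007],[0.0236,-0.007,-0.0094,0,0,0.007],[0.0235,-0.0072,-0.0094,0,0,0.007],[0.0235,-0.0074,-0.0094,0,0,0.007],[0.0235,-0.0075,-0.0094,0,0,0.007]]

```text
time: 30.22
eef_pos: [0.505, 0.0558, 0.2289]
tcp_rot: [0.001, 0.906, 0.423, -0.0]
force: [0.5, 0.3, -0.6]
opening: 0.0463
```

arm_command:
  commands:
    - [[0,0,0,0,0,0],[0,0,0,0,0,0],[0,0,0,0,0,0],[0,0,0,0,0,0],[0,0,0,0,0,0]]

```text
time: 30.85
eef_pos: [0.5052, 0.0545, 0.2274]
tcp_rot: [0.0, 0.906, 0.423, -0.001]
force: [0.2, -0.6, 0.5]
opening: 0.0463
```

```bash
python3 look.py w16 clip clip_crown; cat > crown.py <<'E'
import sys;from h import *
d=np.load('pics/'+sys.argv[1]+'.npz');P=wcloud(dict(depth=d['depth'],mtx=d['mtx'],tool_from_camera=d['T']),dict(eef_pos=d['pos'],tcp_rot=d['rot']))
p=P[(d['depth']>0)]
near=p[(np.hypot(p[:,0]-.5705,p[:,1]-.124)<.035)&(p[:,2]>.1135)&(p[:,2]<.13)]
y=np.radians(49.9);e=np.array([np.cos(y),np.sin(y)]);f=np.array([e[1],-e[0]])
S=np.array([.5393,.0893])
a=(near[:,:2]-S)@e;b=(near[:,:2]-S)@f
print(len(near),'a',np.percentile(a,[1,50,99]),'b',np.percentile(b,[1,50,99]),'z',np.percentile(near[:,2],[1,50,99]))
A=np.c_[a,b,np.ones(len(a))];k=np.linalg.lstsq(A,near[:,2],rcond=None)[0];print('tilt deg a,b',np.degrees(np.arctan(k[:2])))
(cx,cy),(w,h),an=cv2.minAreaRect((near[:,:2]*1000).astype(np.float32));print('rect',cx,cy,w,h,an)
E
python3 crown.py w16
```

```text
30.85 [0.5052 0.0545 0.2274] [ 2.000e-04  9.063e-01  4.226e-01 -6.000e-04] [ 0.23 -0.56  0.49] 0.04632471873947973
clip 0.86 602 uv 291.0 89.0 pos [0.5709 0.1236 0.1174]
pt clip_crown [(array([0.5759, 0.1255, 0.1166]), 0.67)]
550 a [0.03994227 0.04643754 0.05268322] b [-0.01148083  0.00240303  0.01643686] z [0.11657469 0.1195379  0.12159686]
tilt deg a,b [ 1.17610479 -3.23868554]
rect 573.3810424804688 126.29002380371094 21.55422592163086 28.52535057067871 53.28580093383789
```

View pics/w16.png

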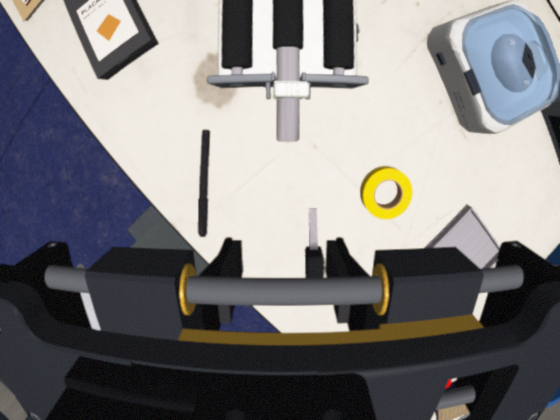

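```bash
python3 -c "
from h import *
plan([.5694,.1215,.145],50,5,0)"
```

```text
[0.0185, 0.0012, 0.0165, 0.0, 0.0002, 0.0001]
[0.0185, 0.0012, 0.0165, 0.0, 0.0002, 0.0001]
[0.0185, 0.0012, 0.0165, 0.0, 0.0002, 0.0001]
[0.0185, 0.0012, 0.0165, 0.0, 0.0002, 0.0001]
[0.0185, 0.0012, 0.0165, 0.0, 0.0002, 0.0001]
max shift 0.01847088938563965 turn deg 0.013682132160067112
```

arm_command:
  commands:
    - [[0.0185,0.0012,0.0165,0,0,0],[0.0185,0.0012,0.0165,0,0,0],[0.0185,0.0012,0.0165,0,0,0],[0.0185,0.0012,0.0165,0,0,0],[0.0185,0.0012,0.0165,0,0,0]]

```text
time: 31.62
eef_pos: [0.5699, 0.1224, 0.1443]
tcp_rot: [0.0, 0.906, 0.423, -0.0]
force: [-0.1, -0.1, -0.1]
opening: 0.046
```

arm_command:
  commands:
    - [[0,0,0.005,0,0,0],[0,0,0,0,0,0],[0,0,0,0,0,0],[0,0,0,0,0,0],[0,0,0,0,0,0]]

```text
time: 32.25
eef_pos: [0.5695, 0.1216, 0.1406]
tcp_rot: [0.001, 0.906, 0.423, 0.0]
force: [0.2, -0.3, 0.5]
opening: 0.0462
```

```bash
python3 look.py w17 clip clip_crown; python3 crown.py w17;python3 -c "
from h import *
plan([.5694,.1215,.1125],50,5,0)"
```

```text
32.25 [0.5695 0.1216 0.1406] [5.000e-04 9.063e-01 4.227e-01 0.000e+00] [ 0.15 -0.31  0.53] 0.04619854008157983
clip 0.79 1423 uv 282.0 229.0 pos [0.5727 0.1262 0.114 ]
pt clip_crown [(array([0.5726, 0.1237, 0.1183]), 0.82)]
1010 a [0.04109956 0.04843373 0.05353995] b [-0.01124017  0.00222107  0.01687531] z [0.11429277 0.11959166 0.12163638]
tilt deg a,b [-10.70583179  -3.3687094 ]
rect 572.0864868164062 124.67567443847656 21.009204864501953 29.41486167907715 67.41414642333984
[-0.0, 0.0, 0.0055, 0.0001, 0.0002, 0.0001]
[-0.0, 0.0, 0.0055, 0.0001, 0.0002, 0.0001]
[-0.0, 0.0, 0.0055, 0.0001, 0.0002, 0.0001]
[-0.0, 0.0, 0.0055, 0.0001, 0.0002, 0.0001]
[-0.0, 0.0, 0.0055, 0.0001, 0.0002, 0.0001]
max shift 0.0055420867528007305 turn deg 0.012420454219979669
```

View pics/w17.png

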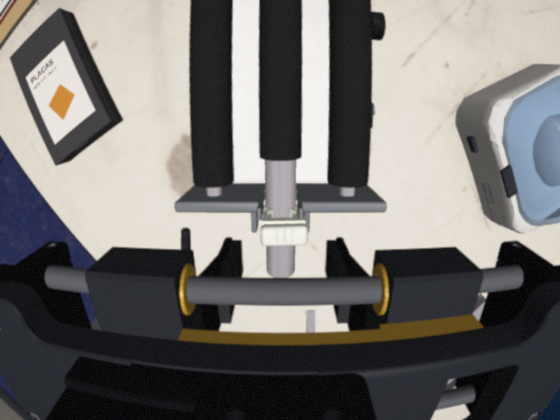

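arm_command:
  commands:
    - [[0.001,0,0.006,0.0116,0,0],[0.001,0,0.006,0.0116,0,0],[0,0,0.006,0.0116,0,0],[0,0,0.005,0.0116,0,0],[0,0,0.004,0.0116,0,0]]

```text
time: 33.02
eef_pos: [0.5701, 0.1237, 0.1125]
tcp_rot: [-0.026, 0.906, 0.423, -0.013]
force: [-0.1, 0.3, 0.2]
opening: 0.0461
```

```bash
python3 look.py w18 clip; python3 -c "
from h import *
d=np.load('pics/w18.npz');P=wcloud(dict(depth=d['depth'],mtx=d['mtx'],tool_from_camera=d['T']),dict(eef_pos=d['pos'],tcp_rot=d['rot']))
q=((P-d['pos'])@q2R(d['rot']))
m=(d['depth']>0)&(abs(q[...,1])<.021)&(q[...,0]>-.01)&(q[...,0]<.03)&(q[...,2]>-.013)&(q[...,2]<-.004)
k=q[m];print(m.sum(),np.percentile(k,[1,50,99],axis=0))"
```

```text
33.025 [0.5701 0.1237 0.1125] [-0.0264  0.9058  0.4227 -0.013 ] [-0.05  0.3   0.16] 0.046110842115851244
clip 0.69 2093 uv 284.0 250.0 pos [0.5721 0.1255 0.1106]
1205 [[-0.00522332 -0.01327914 -0.00899468]
 [ 0.00208644  0.00105688 -0.00721966]
 [ 0.00726481  0.01499228 -0.00427777]]
```

View pics/w18.png

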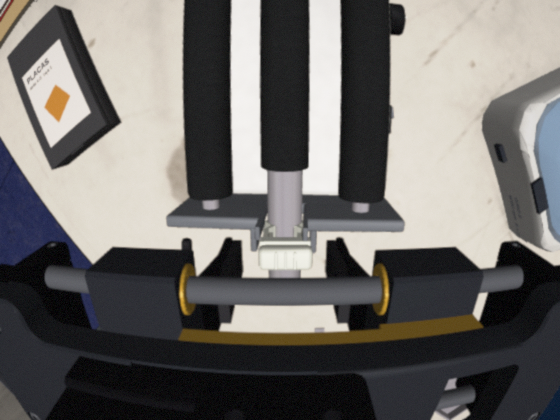

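arm_command:
  commands:
    - [[0,0.0008,0,0,0,0],[0,0,0,0,0,0],[0,0,0,0,0,0],[0,0,0,0,0,0],[0,0,0,0,0,0]]

```text
time: 33.75
eef_pos: [0.5708, 0.1233, 0.113]
tcp_rot: [-0.026, 0.906, 0.423, -0.013]
force: [-0.7, 0.1, -0.4]
opening: 0.0464
```

arm_command:
  commands:
    - [[0,0,0,0,0,0],[0,0,0,0,0,0],[0,0,0,0,0,0],[0,0,0,0,0,0],[0,0,0,0,0,0]]
  fingers: 255

```text
time: 34.38
eef_pos: [0.5708, 0.1233, 0.113]
tcp_rot: [-0.026, 0.906, 0.423, -0.013]
force: [0.1, -0.5, 0.1]
opening: 0.028
```

```bash
python3 f.py
```

```text
34.38 axial -0.36 lat 0.37 z 0.1 Mpitch(+nose up) -0.136 pos [0.57082 0.12326 0.11298]
```

arm_command:
  commands:
    - [[0,0,-0.003,0,0,0],[0,0,-0.006,0,0,0],[0,0,-0.012,0,0,0],[0,0,-0.02,0,0,0],[0,0,-0.03,0,0,0]]

```text
time: 35.0
eef_pos: [0.5735, 0.1206, 0.1846]
tcp_rot: [-0.026, 0.906, 0.423, -0.013]
force: [0.1, -0.1, -0.1]
opening: 0.0286
```

```bash
python3 look.py w19 clip;python3 f.py; python3 -c "
from h import *
plan([.600,-.19,.14],50,10,0)"
```

```text
35.0 [0.5735 0.1206 0.1846] [-0.0262  0.9058  0.4227 -0.0133] [ 0.12 -0.09 -0.11] 0.028621078440861307
clip 0.75 2034 uv 283.0 248.0 pos [0.5761 0.1236 0.1832]
35.1 axial -0.36 lat 0.54 z -0.06 Mpitch(+nose up) -0.122 pos [0.57693 0.12065 0.18789]
[-0.0223, 0.0219, 0.0036, -0.0051, -0.0005, 0.0001]
[-0.0223, 0.0219, 0.0037, -0.0051, -0.0005, 0.0001]
[-0.0223, 0.0219, 0.0038, -0.0051, -0.0005, 0.0001]
[-0.0223, 0.0219, 0.0039, -0.0051, -0.0005, 0.0001]
[-0.0223, 0.0219, 0.0041, -0.0051, -0.0005, 0.0001]
[-0.0223, 0.0218, 0.0042, -0.0051, -0.0005, 0.0001]
[-0.0223, 0.0218, 0.0043, -0.0051, -0.0005, 0.0001]
[-0.0223, 0.0218, 0.0044, -0.0051, -0.0005, 0.0001]
[-0.0223, 0.0218, 0.0045, -0.0051, -0.0005, 0.0001]
[-0.0223, 0.0218, 0.0047, -0.0051, -0.0005, 0.0001]
max shift 0.022347112929182983 turn deg 0.2937499867864974
```

View pics/w19.png

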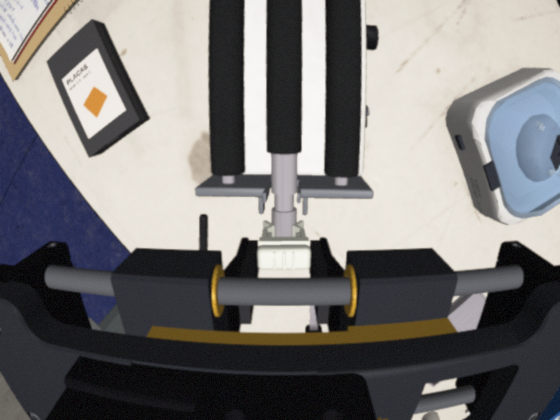

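arm_command:
  commands:
    - [[-0.012,0.011,0.003,-0.005,0,0],[-0.022,0.022,0.003,-0.005,0,0],[-0.024,0.024,0.003,-0.005,0,0],[-0.025,0.025,0.003,-0.005,0,0],[-0.025,0.025,0.004,-0.005,0,0]]

```text
time: 35.72
eef_pos: [0.5847, -0.0321, 0.1613]
tcp_rot: [-0.015, 0.906, 0.423, -0.009]
force: [-0.2, -0.1, 0.2]
opening: 0.0281
```

arm_command:
  commands:
    - [[-0.025,0.025,0.004,-0.005,0,0],[-0.025,0.025,0.004,-0.005,0,0],[-0.025,0.025,0.004,-0.005,0,0],[-0.022,0.022,0.004,-0.005,0,0],[-0.01,0.01,0.004,-0.005,0,0]]

```text
time: 36.35
eef_pos: [0.5976, -0.1828, 0.1388]
tcp_rot: [-0.004, 0.907, 0.422, -0.003]
force: [0.1, -0.3, -0.1]
opening: 0.0283
```

```bash
python3 look.py w20 clip,tray tray; python3 -c "
from h import *
p=np.load('pics/w20_tray.npy');print(p[:,:2].min(0),p[:,:2].max(0))
plan([.608,-.203,.055],50,5,0)"
```

```text
36.35 [ 0.5976 -0.1828  0.1388] [-0.004   0.9067  0.4218 -0.003 ] [ 0.09 -0.28 -0.07] 0.028290036423288638
clip 0.96 1928 uv 284.0 249.0 pos [ 0.6005 -0.18    0.1382]
tray 0.82 15216 uv 312.0 188.0 pos [ 0.6206 -0.1959  0.0047]
pt tray [(array([ 0.6077, -0.1975,  0.0021]), 0.77)]
[ 0.52189237 -0.26667419] [ 0.69031318 -0.13783461]
[-0.0022, 0.0047, 0.0169, -0.002, 0.0002, 0.0001]
[-0.0022, 0.0046, 0.0169, -0.002, 0.0002, 0.0001]
[-0.0022, 0.0046, 0.0169, -0.002, 0.0002, 0.0001]
[-0.0022, 0.0046, 0.0169, -0.002, 0.0002, 0.0001]
[-0.0022, 0.0045, 0.017, -0.002, 0.0002, 0.0001]
max shift 0.01695285630166001 turn deg 0.11599344345954699
```

View pics/w20.png

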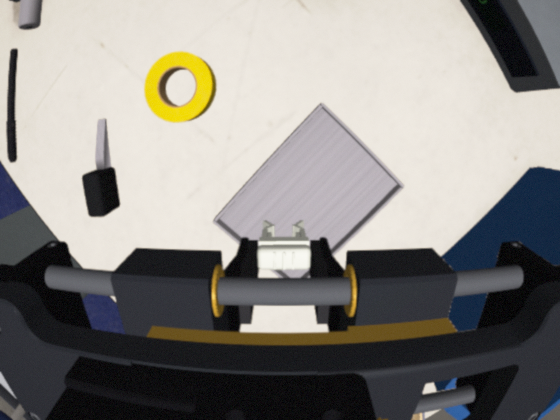

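arm_command:
  commands:
    - [[-0.0022,0.0047,0.012,-0.002,0,0],[-0.0022,0.0046,0.02,-0.002,0,0],[-0.0022,0.0046,0.022,-0.002,0,0],[-0.0022,0.0046,0.018,-0.002,0,0],[-0.0022,0.0046,0.012,-0.002,0,0]]

```text
time: 37.17
eef_pos: [0.6087, -0.2036, 0.0545]
tcp_rot: [0.0, 0.906, 0.423, -0.001]
force: [-0.4, -0.7, -0.7]
opening: 0.0284
```

arm_command:
  commands:
    - [[0,0,0.004,0,0,0],[0,0,0.004,0,0,0],[0,0,0.002,0,0,0],[0,0,0.001,0,0,0],[0,0,0,0,0,0]]

```text
time: 37.8
eef_pos: [0.6093, -0.2039, 0.0458]
tcp_rot: [0.001, 0.906, 0.423, 0.0]
force: [0.6, 0.1, -0.5]
opening: 0.0284
```

```bash
python3 look.py w21 clip,tray tray;python3 f.py
```

```text
37.8 [ 0.6093 -0.2039  0.0458] [1.500e-03 9.061e-01 4.230e-01 2.000e-04] [ 0.55  0.06 -0.47] 0.028413414597351007
clip 0.66 1968 uv 283.0 248.0 pos [ 0.6121 -0.2007  0.045 ]
tray 0.85 24750 uv 296.0 196.0 pos [ 0.6294 -0.193   0.0046]
pt tray [(array([ 6.111e-01, -1.996e-01,  6.000e-04]), 0.85)]
38.0 axial 0.09 lat -0.11 z -0.76 Mpitch(+nose up) -0.132 pos [ 0.60934 -0.20391  0.04568]
```

View pics/w21.png

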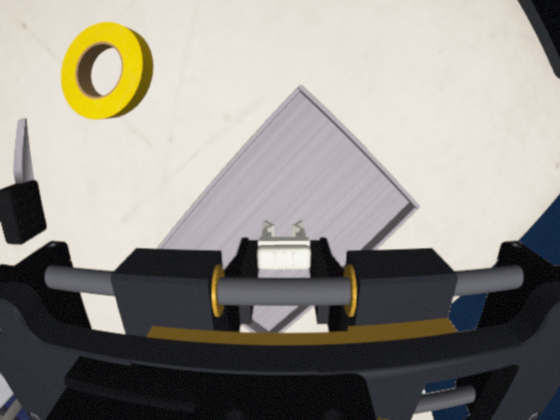

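Over the tray's middle; feel down for its floor.

arm_command:
  commands:
    - [[0,0,0.001,0,0,0],[0,0,0.001,0,0,0],[0,0,0.001,0,0,0],[0,0,0.001,0,0,0],[0,0,0,0,0,0]]

```text
time: 38.62
eef_pos: [0.6092, -0.2038, 0.0413]
tcp_rot: [0.001, 0.906, 0.423, -0.0]
force: [0.6, -0.6, -0.5]
opening: 0.0281
```

arm_command:
  commands:
    - [[0,0,0.0007,0,0,0],[0,0,0.0007,0,0,0],[0,0,0.0006,0,0,0],[0,0,0,0,0,0],[0,0,0,0,0,0]]

```text
time: 39.25
eef_pos: [0.6094, -0.2039, 0.0405]
tcp_rot: [0.002, 0.906, 0.423, 0.0]
force: [-0.5, 0.8, 6.1]
opening: 0.0284
```

```bash
python3 f.py 2
```

```text
39.25 axial 0.29 lat -0.94 z 6.11 Mpitch(+nose up) -0.185 pos [ 0.60944 -0.20393  0.04055]
39.3 axial -0.66 lat -1.62 z 6.69 Mpitch(+nose up) -0.186 pos [ 0.60944 -0.20392  0.04054]
```

Floor reached at z = 40.5 mm as expected. Relieve a little, then open.

arm_command:
  commands:
    - [[0,0,-0.0006,0,0,0],[0,0,0,0,0,0],[0,0,0,0,0,0],[0,0,0,0,0,0],[0,0,0,0,0,0]]

```text
time: 39.92
eef_pos: [0.6094, -0.2039, 0.0406]
tcp_rot: [0.001, 0.906, 0.423, 0.0]
force: [-0.8, 0.4, 5.4]
opening: 0.0285
```

arm_command:
  commands:
    - [[0,0,0,0,0,0],[0,0,0,0,0,0],[0,0,0,0,0,0],[0,0,0,0,0,0],[0,0,0,0,0,0]]
  fingers: 100

```text
time: 40.55
eef_pos: [0.6092, -0.2039, 0.0399]
tcp_rot: [0.001, 0.906, 0.423, -0.0]
force: [-0.5, 0.6, -0.0]
opening: 0.0526
```

arm_command:
  commands:
    - [[0,0,-0.005,0,0,0],[0,0,-0.015,0,0,0],[0,0,-0.03,0,0,0],[0,0,-0.045,0,0,0],[0,0,-0.045,0,0,0]]

```text
time: 41.18
eef_pos: [0.6091, -0.2036, 0.1825]
tcp_rot: [0.002, 0.906, 0.423, 0.0]
force: [0.1, -0.6, 0.0]
opening: 0.0532
```

```bash
python3 look.py w22 clip,wedge clip,wedge,wedge_tip,tray; python3 -c "
from h import *
c=imaging.capture('top');save(c,'top2')
for t in ['marker','bottle','tape','wedge','clip','tray']:
    r=imaging.look_for(t,c);print(t,[(np.round(x['position'],3),round(x['conf'],2)) for x in r[:2]])"
```

```text
41.175 [ 0.6091 -0.2036  0.1825] [1.600e-03 9.062e-01 4.229e-01 3.000e-04] [ 0.13 -0.63  0.04] 0.05315374507323736
clip 0.75 602 uv 283.0 189.0 pos [ 0.6106 -0.2019  0.0397]
wedge 0.93 1636 uv 101.0 163.0 pos [ 0.4729 -0.0506  0.0233]
pt clip [(array([ 0.611 , -0.2028,  0.017 ]), 0.95)]
pt wedge [(array([ 0.4617, -0.0557, -0.0038]), 0.74)]
pt wedge_tip [(array([ 5.078e-01, -6.600e-03, -1.000e-04]), 0.74)]
pt tray [(array([ 0.6082, -0.1987,  0.0022]), 0.95)]
marker []
bottle [(array([ 0.49 , -0.355,  0.052]), 0.7)]
tape []
wedge [(array([0.659, 0.2  , 0.086]), 0.26)]
clip []
tray []
```

View pics/w22.png

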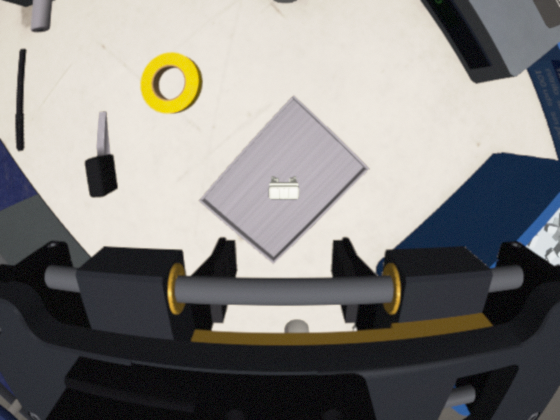

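View pics/top2.png

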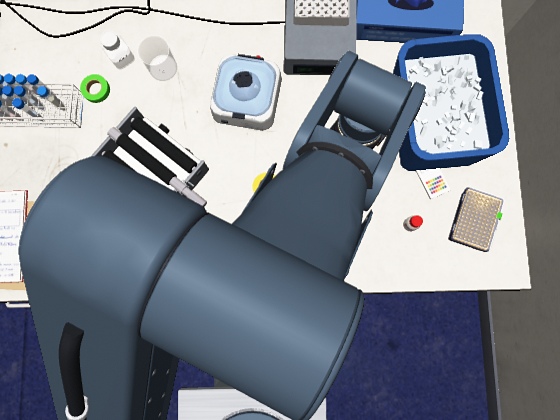

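The wrist view shows the clip standing in the tray (pixel 284,189; origin about 17 mm up) and the wedge lying flat on the bench (100,165), well away from the tray. The marker and tape are where they were, and the top view shows the bottle in place too.

```bash
python3 -c "
from h import *
print(arm.close_job())"
```

```text
the job is handed in; nothing more can be done
None
```

The clip is off the shaft and standing in the steel tray, the wedge is back on the bench, and the job was handed in at about 41 s of the 72 s allowed. The system gave no verdict.

- **Wedging:** I laid the wedge's nose on the bare shaft end at about 2–3 N and slid it under the clip. It met about 5–9 N along the shaft until the clip sprang up. The crown's top then measured about 120 mm high, which is about 14 mm above its seat. The fingers did not touch the clip while it was in its groove.
- **Laying down:** I set the wedge flat on the bench, lifted the clip by its crown and lowered it until it touched the tray floor. The arm read about 6 N at that touch before I let go.

**Last checks:**
- The clip's origin showed at (0.611, -0.203, 0.017), about 5 mm from the tray's middle.
- The wedge lay flat, far from the tray.
- The bottle measured within about 4 mm of its start. The marker and tape looked undisturbed in the wrist picture only, because the arm hid them and they could not be measured from above at the end.

**Loose ends:**
- When the clip sprang free, the blade jumped about 3 mm sideways as the arm relaxed. I centred it again before pulling it out, and the force reading showed no load on it after the jump.
- The force limits on the clip and the shaft were judged only from the net wrist force, so the separate contact forces were never measured.

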